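# Release a jammed coin drawer with the release pin

### The job

The coin drawer has locked itself and has to be opened through its release slot: take the orange-handled release pin out of its stand, lower its tip through the slot in the drawer's top at the end marked by the red dot, and slide it along the slot away from the dot until you feel the hidden spring catch, then press the catch on gently, with well under 10 N, just until the drawer springs out, never forcing the pin or leaning on the coin drawer. Then draw the pin out and put it back upright in its stand, fully home, leaving the drawer open and the bell, jar and card reader where they are.

Things in the scene. Friction and masses are not known exactly. Their poses are not given: they have to be found in the camera images.
- coin_drawer: Steel coin drawer unit, fixed: dark grey sides, pale metal top, 130 (x) x 120 (y) x 64 mm high; origin at the centre of its underside, z up; the drawer comes out on the -x side. The top plate, 4 mm thick, has one slot: 9 mm wide (x), 37 mm long (y), centred at x = +42, y = -3.5 mm (y from -22 to +15). A 7 mm red dot lies just beyond the slot's -y end, at y = -29.5 mm.
- slot_start (a point): Entry point for the pin: on the top of the unit (64 mm up), on the slot's centre line, 5 mm from the slot's end by the red dot (x = +42, y = -17 mm in the unit's frame). A pin lowered here stands clear of the catch; 20 to 35 mm of shaft in is right, collar clear of the top; the chamber is deep enough. Same axes as the unit; +y is the way to push.
- slot_end (a point): Far end of the slot (x = +42, y = +15, z = 64 mm in the unit's frame). Hidden under the slot stands the catch's upright push plate, as broad as the slot; its face looks to -y and reaches from 10 mm under the unit's top down past a fully inserted tip. Its place differs from unit to unit and cannot be measured: face at rest at y = -12 to +6 mm in the unit's frame.
- drawer (a joint): How far the drawer is out (m): about 0 latched, 0.038 sprung fully out to the unit's -x, where a spring keeps it. The catch, pushed to +y, resists with about 1.5 N at first, rising 0.35 N per mm, plus up to 1.5 N of friction; it lets the drawer go after about 5 mm of push and meets a solid stop at 6 mm. It returns by itself.
- drawer_front (a point): Middle of the steel finger lip on the drawer's front, 47 mm above the counter; moves with the drawer.
- pin: Loose release pin, 60 g, 88 mm long: steel shaft 6 mm thick, 40 mm long, tip tapered; above it a steel collar 22 mm across, 3 mm thick; then an orange handle 14 x 14 mm, from 3 to 48 mm above the origin. Origin on the axis at the collar's underside; z up the axis from tip to handle, x and y square to the handle's sides. Starts upright in the stand, collar on the rim.
- pin_tip (a point): Tip of the pin's shaft, 40 mm below the pin's origin on its axis.
- pin_stand: Dark round weighted stand for the pin, fixed to the counter, 52 mm high, 27 mm in diameter at the upper part and 60 mm at the foot, with an upright bore 11 mm in diameter and 47 mm deep; origin at the centre of its underside.
- stand_mouth (a point): Centre of the bore's mouth, on the rim of the stand (52 mm up). With the pin home its origin lies within about 2.5 mm of this point.
- bell: Bystander: domed desk bell, 84 mm in diameter, 58 mm high, loose; origin at the centre of its underside.
- tips: Bystander: small glass jar with a paper label, 66 mm in diameter, 79 mm high, loose; origin at the centre of its underside.
- reader: Bystander: dark card reader with keys, 136 x 74 x 26 mm, lying loose on the counter; origin at the centre of its underside.

How it is judged (in metres and radians):
On the way, in this order (a step that is already met when the one before it is completed fails the run):
1. the pin has been lifted clear of its stand (z of pin_tip in the frame of pin_stand above 0.055 m and contact force between the fingers and pin above 0.5 N), for 0.1 s.
2. the drawer has sprung out while the pin is held through the slot in the top (value of joint drawer above 0.028 m and contact force between the fingers and pin above 0.5 N and z of pin_tip in the frame of slot_start below -0.01 m and x of pin_tip in the frame of slot_start between -0.012 and 0.012 m and y of pin_tip in the frame of slot_start between -0.012 and 0.035 m), for 0.05 s.
At the end, for the whole second after the job is handed in: The drawer stands open by more than 28 mm; the pin is back in its stand, let go and at rest, upright within 0.1 rad, its collar on the rim within 3 mm and its axis within 5 mm of the bore's centre; bell, jar and card reader stand where they were (value of joint drawer above 0.028 m and horizontal distance between pin and stand_mouth below 0.005 m and z of pin in the frame of stand_mouth below 0.003 m and angle between pin's own z axis and vertical below 0.1 rad and linear speed of pin below 0.02 m/s and angle between each of bell, tips's own z axis and vertical below 0.2 rad); the robot touches nothing.
It fails at once if the pin, once in the slot, is pressed on the catch or the unit with more than 10 N (contact force between pin and coin_drawer above 10 N and z of pin_tip in the frame of slot_start below -0.008 m).
It fails at once if the pin is forced against the coin drawer from outside (more than 20 N) (contact force between pin and coin_drawer above 20 N).
It fails at once if the robot bears on the coin drawer itself (more than 20 N) (contact force between any of the arm, the fingers and coin_drawer above 20 N).
It fails at once if a bystander (bell, jar, card reader) is moved by more than 15 mm (distance of any of bell, tips, reader from where it was at the start of the episode above 0.015 m).
It also fails if it takes over 72 s, if anything falls off the work surface, if the arm or the gripper's body presses on something with over 40 N, if the wrist force passes 120 N, or if a joint passes its speed limit or range.

### The arm

A 6-joint arm with a two-finger parallel gripper is mounted at the origin on a cart in front of the work surface, level with it; the furniture and walls round the work are solid. World frame = base frame: x ahead of the robot, y to its left, z up, the work surface at z = 0. Lengths are in m, angles in degrees, forces in N, time in s.
With the tool pointing down it reaches from about 0.375 to 0.9 m from the base axis. Payload 3.1 kg.
Tool frame: the origin (TCP) lies midway between the tips of the shut fingers; the grasp point (between the pads) lies bot.hold_point_z behind it (bot.hold_point_z is the distance from the TCP to the grasp point, in m); z points along the fingers, y is the direction in which the jaws open and shut (so a half turn about z gives the same grasp; the last joint's range is limited). The gripper opens to 87 mm and grips with 3 to 60 N. Pads are 19 mm wide; open, the fingers measure 117 mm over their backs; the gripper's body (75 mm by 190 mm) begins 51 mm behind the grasp point.
Start: joints at [-81.561, 30.224, 82.088, -0, 67.689, -10.227], TCP at [0.2, -0.592, 0.2] pointing down, gripper open.
Joint ranges: [-176.69, 176.69], [-43.24, 126.21], [12.49, 139.97], [-82, 262], [0, 151.66], [-163.58, 163.58]. Speed limits (degrees/s): [159.86, 159.86, 180, 180, 180, 180].

### API

Orientations are given as a 3x3 rotation matrix whose columns are the frame's x, y, z axes.
In Python, from rig import bot, vision, hand_in gives the robot as it stands. The module is installed in compiled form; this text tells all that it offers.
- The arm moves only by the shell command python3 -m handwheel 'ROWS'. ROWS is JSON, a list of rows, each an object of numbers: "hand": the gripper's target within -1 to 1 (fully open at 1, half-way at 0, shut at -1); "dx", "dy", "dz": the shift along the world's x, y, z in cm; "wx", "wy", "wz": the turn, a rotation vector about the world's x, y, z in rad. In form: [{"hand": .., "dx": .., "dy": .., "dz": .., "wx": .., "wy": .., "wz": ..}, ...]. A call has 1 to 10 rows; each row shifts and turns the commanded pose from where the row before left it; what a row does not reach is not made up. A row lasts 1/10 s, in which the tool goes at most 50 mm and 8.59 degrees, less where a joint would pass 70% of its speed; a pose out of reach is approached as far as the arm can. A call with a gripper value outside its range is refused whole. The fingers move at their own pace and stop on an object; the grip force is fixed at half the most. Time passes only in rows, so rows that do not move let the fingers close. It gives the time, the measured TCP pose, the force and the opening at its end, in the units of the state.
- bot.read_state(): the state, without advancing time (a new reading comes with each control period).
- vision.capture(name): name is "side" or "top" or "wrist"; returns (picture, depth): 384x512x3 uint8, red, green, blue; 384x512 float32, m along the optical axis (not along the pixel's ray), 0 where there is no reading.
- vision.get_calibration(name): a dict with "fx", "fy", "cx", "cy" (pixels), "k1" (the pictures are not rectified: a ray, as slopes to the right and down, at radius r is drawn at 1 + k1 r^2 times it, then the intrinsics apply), "rvec" (rotation vector, rad) and "tvec" (3), from world to camera coordinates, as OpenCV has them. Camera axes: x right, y down, z forward; pixel columns grow to the right and rows downward; lengths in m; the calibration is good to about 2 mm. A picture is of the moment at which its call begins: read the wrist's pose just before it. get_calibration takes no time and is no camera call; for the wrist camera it gives the pose at the moment of the call.
- hand_in(): hands the job in, once; it reports no verdict.
The state is a dict: "time_s": time; "joint_positions": joint angles; "qvel": joint speeds; "tau": joint torques, N m; "position": TCP position; "tcp_rot": TCP orientation; "force": force on the tool from outside, world axes, zero at the start; "moment": the same for the moment, N m; "opening": opening from 0.0 (shut) to 1.0 (fully open).
Only numpy, scipy, OpenCV 4.12 (cv2) and the standard library are available. Lean on these libraries where they do the work, as an engineer would, in place of code of your own. Each camera call takes 0.05 s, during which the arm holds its last target.

## Working session

There is one attempt and no reset: what is moved stays moved. The work goes in short steps, Python scripts to look and compute and a shell command to move; the robot and the scene stay as the last step left them, time stands still between calls to the robot, and variables do not carry over. Pictures are saved under pics/ and viewed, and the job is handed in when it is done.

```bash
mkdir -p pics; ls
cat > h.py <<'E'
from rig import bot, vision, hand_in
import numpy as np, cv2
def grab(name,tag):
    c=vision.get_calibration(name); p,d=vision.capture(name)
    np.savez(f'pics/{tag}.npz',p=p,d=d,**{k:np.array(v) for k,v in c.items()})
    cv2.imwrite(f'pics/{tag}.png',p[:,:,::-1]); return p,d,c
def load(tag):
    z=np.load(f'pics/{tag}.npz'); return z['p'],z['d'],{k:z[k] for k in ('fx','fy','cx','cy','k1','rvec','tvec')}
def ray(c,u,v):
    K=np.array([[c['fx'],0,c['cx']],[0,c['fy'],c['cy']],[0,0,1.]],float)
    n=cv2.undistortPoints(np.array([[[u,v]]],float),K,np.array([float(c['k1']),0,0,0])).ravel()
    R=cv2.Rodrigues(np.array(c['rvec'],float))[0]; t=np.array(c['tvec'],float).ravel()
    return -R.T@t, R.T@np.array([n[0],n[1],1.])
def plane(c,u,v,z):
    o,r=ray(c,u,v); return o+r*(z-o[2])/r[2]
def proj(c,P):
    K=np.array([[c['fx'],0,c['cx']],[0,c['fy'],c['cy']],[0,0,1.]],float)
    return cv2.projectPoints(np.array(P,float).reshape(-1,3),np.array(c['rvec'],float),np.array(c['tvec'],float),K,np.array([float(c['k1']),0,0,0]))[0].reshape(-1,2)
E
python3 - <<'E'
from h import *
for n in ('top','side','wrist'):
    p,d,c=grab(n,n+'0'); print(n,c)
s=bot.read_state(); print(s, bot.hold_point_z)
E
```

```text
pics
top {'fx': 417.7582612366721, 'fy': 417.7582612366721, 'cx': 249.12574278369405, 'cy': 183.09989637575177, 'k1': 0.0352993824389837, 'rvec': array([ 2.13969096, -2.14635254,  0.17606816]), 'tvec': array([0.01698521, 0.5145362 , 1.05973263])}
side {'fx': 379.4042921388355, 'fy': 379.4042921388355, 'cx': 257.6219371154058, 'cy': 190.02851026681694, 'k1': -0.005205545453089184, 'rvec': array([ 0.20131571, -2.56699798,  1.68994428]), 'tvec': array([0.53642154, 0.09916867, 0.96767179])}
wrist {'fx': 311.0789533630772, 'fy': 311.0789533630772, 'cx': 254.66270455795348, 'cy': 190.6768080318672, 'k1': -0.07683016747321353, 'rvec': array([-2.37299119,  1.70115474,  0.22565175]), 'tvec': array([-0.62304861, -0.03192559,  0.38893391])}
{'time_s': 0.15, 'joint_positions': array([-8.15590658e+01,  3.02685123e+01,  8.21387879e+01, -5.09327198e-04,
        6.76906971e+01, -1.02267982e+01]), 'qvel': array([-0.04236409, -0.13326928, -0.16995966,  0.01298081, -0.00237334,
       -0.02298115]), 'tau': array([ 1.34410278e-03, -4.40431201e+01, -1.76843369e+01,  6.34822436e-02,
        5.52474044e-02, -1.00252848e-04]), 'position': array([ 0.19999066, -0.59150581,  0.19968145]), 'tcp_rot': array([[ 9.47389645e-01,  3.20082478e-01, -2.59200297e-04],
       [ 3.20082446e-01, -9.47388183e-01,  1.69063915e-03],
       [ 2.95580670e-04, -1.68465949e-03, -9.99998537e-01]]), 'force': array([0.37892634, 0.5651948 , 0.11657414]), 'moment': array([-0.06279313, -0.0039289 ,  0.0144604 ]), 'opening': 0.9966031421272379} 0.0187
```

View pics/top0.png

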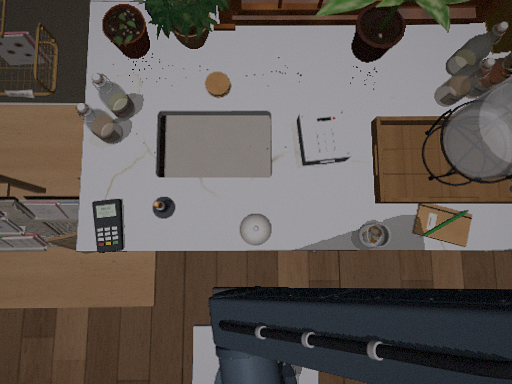

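View pics/side0.png

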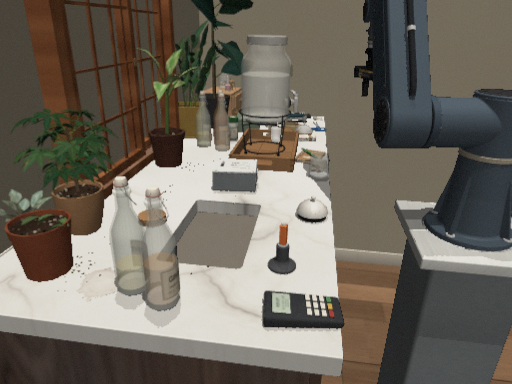

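View pics/wrist0.png

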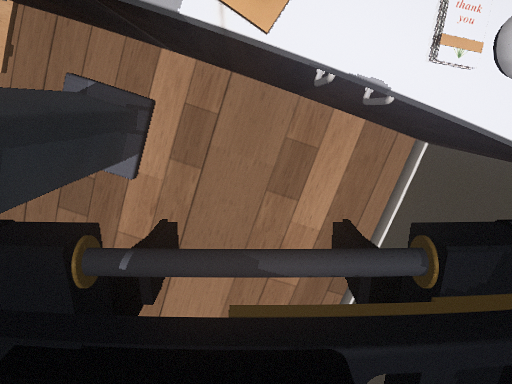

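The top view shows the pin and stand at about (160,207), the drawer unit at (323,139), the bell at (255,229), the reader at (108,225) and the jar at (373,235). I'll enlarge the unit and the pin.

Run:
```python
from h import *
p,d,c=load('top0')
a=cv2.resize(p[95:180,285:365],None,fx=7,fy=7,interpolation=cv2.INTER_CUBIC)
cv2.imwrite('pics/a1.png',a[:,:,::-1])
a=cv2.resize(p[190:225,145:185],None,fx=14,fy=14,interpolation=cv2.INTER_CUBIC)
cv2.imwrite('pics/a2.png',a[:,:,::-1])
def pc(u,v):
    o,r=ray(c,u,v); R=cv2.Rodrigues(c['rvec'])[0]; return o+r*d[int(v),int(u)]
for n,u,v in [('table',290,100),('unittop',315,140),('pin',159,203),('bell',255,228),('reader',108,225),('jar',373,233),('recess',215,145)]: print(n,pc(u,v).round(4))
o,_=ray(c,200,200);print('cam',o)
for n in['side0']:
  p2,d2,c2=load(n); print(ray(c2,200,200)[0])
# red dot
hsv=cv2.cvtColor(p,cv2.COLOR_RGB2HSV); m=((hsv[...,0]<8)|(hsv[...,0]>172))&(hsv[...,1]>130)&(hsv[...,2]>80)
ys,xs=np.nonzero(m[100:180,290:360]);print(list(zip(xs+290,ys+100)))
```

```text
table [ 7.579e-01 -1.010e-01 -6.000e-04]
unittop [ 0.624  -0.1569  0.0665]
pin [0.457  0.2397 0.0917]
bell [0.396  0.001  0.0577]
reader [0.4073 0.3848 0.0233]
jar [ 0.3834 -0.304   0.0399]
recess [ 0.84    0.1728 -0.8376]
cam [0.34277054 0.02347984 1.12695444]
[0.41921148 0.9181941  0.46384536]
[(np.int64(333), np.int64(117)), (np.int64(333), np.int64(118)), (np.int64(334), np.int64(118))]
```

View pics/a1.png

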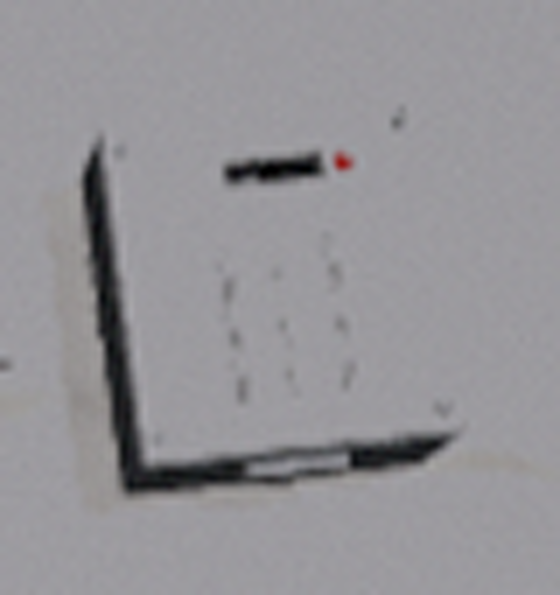

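View pics/a2.png

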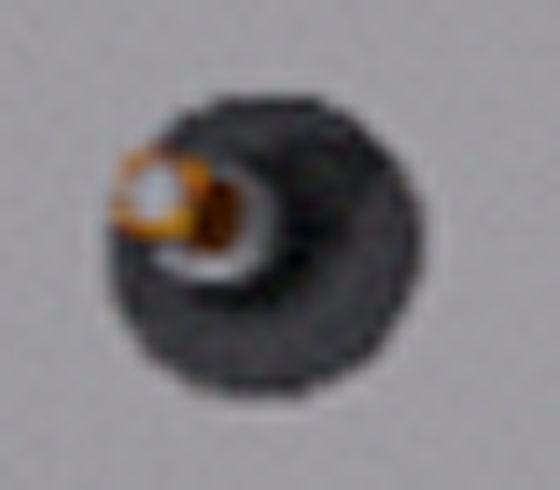

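Run:
```python
from h import *
p,d,c=load('top0')
f=lambda u,v,s,ou,ov:((u+.5)/s-.5+ou,(v+.5)/s-.5+ov)
print('pin top',plane(c,*f(158,193,14,145,190),.1))
print('foot',plane(c,*f(266,245,14,145,190),.006))
print('collar',plane(c,*f(214,222,14,145,190),.055))
for n,u,v,z in [('dot',343,162,.064),('slotR',321,163,.064),('slotL',226,173,.064),('cornTL',103,137,.064),('cornBL',143,470,.064),('cornBR',460,432,.064)]:
    print(n,plane(c,*f(u,v,7,285,95),z).round(4))
p,d,c=load('side0')
hsv=cv2.cvtColor(p,cv2.COLOR_RGB2HSV); m=((hsv[...,0]<15)&(hsv[...,1]>170)&(hsv[...,2]>80))
m=m[215:255,260:310]; ys,xs=np.nonzero(m); print(xs.min()+260,xs.max()+260,ys.min()+215,ys.max()+215)
a=cv2.resize(p[210:280,250:310],None,fx=8,fy=8,interpolation=cv2.INTER_CUBIC)
cv2.imwrite('pics/a3.png',a[:,:,::-1])
```

```text
pin top [0.45534978 0.24570291 0.1       ]
foot [0.45556302 0.24511675 0.006     ]
collar [0.45490122 0.24504815 0.055     ]
dot [ 0.685  -0.2079  0.064 ]
slotR [ 0.6846 -0.1996  0.064 ]
slotL [ 0.6808 -0.1638  0.064 ]
cornTL [ 0.6951 -0.1177  0.064 ]
cornBL [ 0.5667 -0.1298  0.064 ]
cornBR [ 0.5808 -0.2478  0.064 ]
280 287 225 244
```

View pics/a3.png

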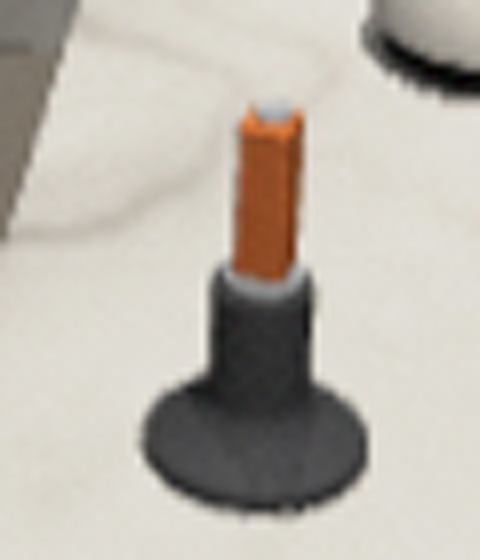

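The stand is at about (0.4555, 0.245). The unit is yawed about 5.5°, and slot +y runs along world +y. I'll move over the pin.

```bash
python3 -m handwheel '[{"hand":1,"dx":2.2,"dy":3.4,"dz":0.8},{"hand":1,"dx":2.2,"dy":3.4,"dz":0.8},{"hand":1,"dx":2.2,"dy":3.4,"dz":0.8},{"hand":1,"dx":2.2,"dy":3.4,"dz":0.8},{"hand":1,"dx":2.2,"dy":3.4,"dz":0.8},{"hand":1,"dx":2.2,"dy":3.4,"dz":0.8},{"hand":1,"dx":2.2,"dy":3.4,"dz":0.8},{"hand":1,"dx":2.2,"dy":3.4,"dz":0.8},{"hand":1,"dx":2.2,"dy":3.4,"dz":0.8},{"hand":1,"dx":2.2,"dy":3.4,"dz":0.8}]'
python3 -m handwheel '[{"hand":1,"dy":4,"wz":-0.02},{"hand":1,"dy":4,"wz":-0.02},{"hand":1,"dy":4,"wz":-0.02},{"hand":1,"dy":4,"wz":-0.02},{"hand":1,"dy":4,"wz":-0.02},{"hand":1,"dy":4,"wz":-0.02},{"hand":1,"dy":4,"wz":-0.02},{"hand":1,"dy":4,"wz":-0.02},{"hand":1,"dy":4,"wz":-0.02},{"hand":1,"dy":4,"wz":-0.02}]'
python3 - <<'E'
from h import *
s=bot.read_state();print(s['joint_positions'],s['position'],s['tcp_rot'])
grab('wrist','w1')
E
```

```text
[-8.15590658e+01  3.02685123e+01  8.21387879e+01 -5.09327198e-04
  6.76906971e+01 -1.02267982e+01] [ 0.19999066 -0.59150581  0.19968145] [[ 9.47389645e-01  3.20082478e-01 -2.59200297e-04]
 [ 3.20082446e-01 -9.47388183e-01  1.69063915e-03]
 [ 2.95580670e-04 -1.68465949e-03 -9.99998537e-01]]invalid input
invalid input
```

View pics/w1.png

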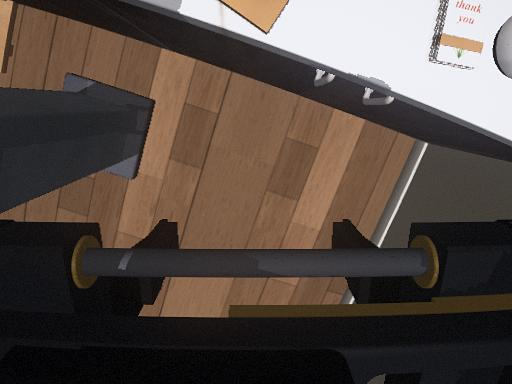

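Both calls came back as invalid input, so each row probably needs all its keys. I'll test that with one row.

```bash
python3 -m handwheel '[{"hand":1,"dx":2.2,"dy":3.4,"dz":0.8,"wx":0,"wy":0,"wz":0}]'
```

```text
time_s: 0.3
position: [0.22, -0.5614, 0.2073]
tcp_rot: [[0.949, 0.316, -0.001], [0.316, -0.949, -0.002], [-0.002, 0.002, -1.0]]
force: [0.9, 0.7, 0.4]
opening: 0.997
```

```bash
python3 -m handwheel '[{"hand":1,"dx":2.2,"dy":3.4,"dz":0.8,"wx":0,"wy":0,"wz":0},{"hand":1,"dx":2.2,"dy":3.4,"dz":0.8,"wx":0,"wy":0,"wz":0},{"hand":1,"dx":2.2,"dy":3.4,"dz":0.8,"wx":0,"wy":0,"wz":0},{"hand":1,"dx":2.2,"dy":3.4,"dz":0.8,"wx":0,"wy":0,"wz":0},{"hand":1,"dx":2.2,"dy":3.4,"dz":0.8,"wx":0,"wy":0,"wz":0},{"hand":1,"dx":2.2,"dy":3.4,"dz":0.8,"wx":0,"wy":0,"wz":0},{"hand":1,"dx":2.2,"dy":3.4,"dz":0.8,"wx":0,"wy":0,"wz":0},{"hand":1,"dx":2.2,"dy":3.4,"dz":0.8,"wx":0,"wy":0,"wz":0},{"hand":1,"dx":2.2,"dy":3.4,"dz":0.8,"wx":0,"wy":0,"wz":0}]'
python3 -m handwheel '[{"hand":1,"dx":0,"dy":4,"dz":0,"wx":0,"wy":0,"wz":-0.02},{"hand":1,"dx":0,"dy":4,"dz":0,"wx":0,"wy":0,"wz":-0.02},{"hand":1,"dx":0,"dy":4,"dz":0,"wx":0,"wy":0,"wz":-0.02},{"hand":1,"dx":0,"dy":4,"dz":0,"wx":0,"wy":0,"wz":-0.02},{"hand":1,"dx":0,"dy":4,"dz":0,"wx":0,"wy":0,"wz":-0.02},{"hand":1,"dx":0,"dy":4,"dz":0,"wx":0,"wy":0,"wz":-0.02},{"hand":1,"dx":0,"dy":4,"dz":0,"wx":0,"wy":0,"wz":-0.02},{"hand":1,"dx":0,"dy":4,"dz":0,"wx":0,"wy":0,"wz":-0.02},{"hand":1,"dx":0,"dy":4,"dz":0,"wx":0,"wy":0,"wz":-0.02},{"hand":1,"dx":0,"dy":4,"dz":0,"wx":0,"wy":0,"wz":-0.02}]'
python3 - <<'E'
from h import *
s=bot.read_state();print(s['joint_positions'],s['position'],s['tcp_rot'])
grab('wrist','w1')
E
```

```text
time_s: 1.2
position: [0.4206, -0.2505, 0.2808]
tcp_rot: [[0.947, 0.32, 0.0], [0.32, -0.947, 0.0], [0.0, -0.0, -1.0]]
force: [0.5, 0.2, -0.2]
opening: 1.001
time_s: 2.2
position: [0.4197, 0.1495, 0.2805]
tcp_rot: [[0.992, 0.125, 0.0], [0.125, -0.992, -0.0], [0.0, 0.0, -1.0]]
force: [0.5, -0.5, 0.5]
opening: 1.001
[ 5.18813054e+00  1.02789683e+01  1.00331323e+02 -4.37766268e-03
  6.93752939e+01  8.80262449e+01] [0.41966832 0.14953825 0.28052156] [[ 9.92194469e-01  1.24699915e-01  2.57017927e-04]
 [ 1.24699931e-01 -9.92194500e-01 -4.84650631e-05]
 [ 2.48968185e-04  8.01368854e-05 -9.99999966e-01]]
```

View pics/w1.png

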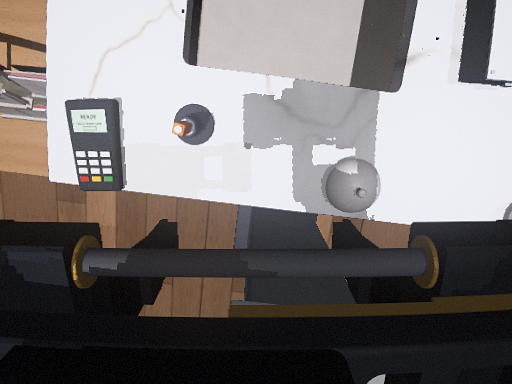

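Run:
```python
from h import *
p,d,c=load('w1'); print('cam',ray(c,255,190))
a=cv2.resize(p[95:155,160:225],None,fx=10,fy=10,interpolation=cv2.INTER_CUBIC)
cv2.imwrite('pics/a4.png',a[:,:,::-1])
f=lambda u,v,s,ou,ov:((u+.5)/s-.5+ou,(v+.5)/s-.5+ov)
```

```text
cam (array([0.48939872, 0.1596889 , 0.46444476]), array([-0.25527816, -0.0347344 , -0.9662466 ]))
```

View pics/a4.png

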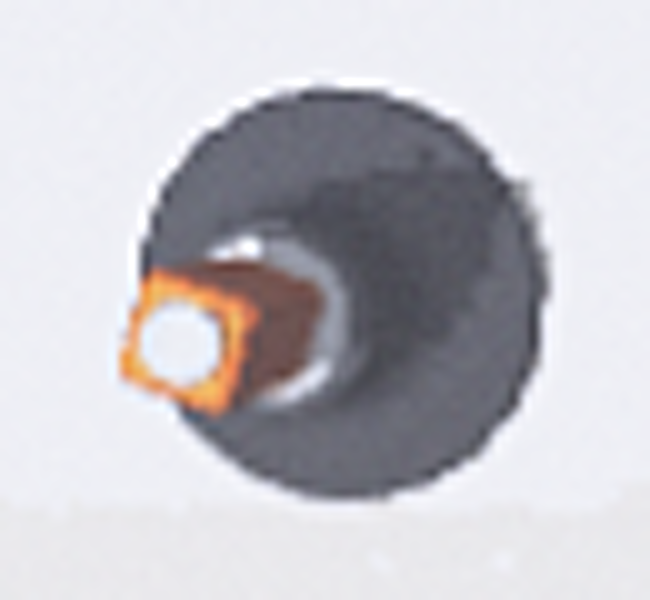

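Run:
```python
from h import *
p,d,c=load('w1')
f=lambda u,v,s,ou,ov:((u+.5)/s-.5+ou,(v+.5)/s-.5+ov)
P=np.array([plane(c,*f(u,v,10,160,95),.1) for u,v in[(152,272),(258,298),(222,412),(123,378)]])
print(P.round(4),P.mean(0))
for i in range(4):
    e=P[(i+1)%4]-P[i]; print(np.degrees(np.arctan2(e[1],e[0])),np.linalg.norm(e))
print('dome',plane(c,*f(180,342,10,160,95),.1)); print('foot',plane(c,*f(345,292,10,160,95),.006))
p,d,c=load('top0')
# d checks of known features
```

```text
[[0.4624 0.2488 0.1   ]
 [0.4609 0.2363 0.1   ]
 [0.4473 0.2395 0.1   ]
 [0.4499 0.2513 0.1   ]] [0.45512745 0.24397257 0.1       ]
-96.87738772808564 0.01256054861191209
166.6617318248087 0.013946796639638569
77.83950041184642 0.01209101100233761
-11.580229117355783 0.012787967211086054
dome [0.45480237 0.24496541 0.1       ]
foot [0.45591587 0.24349301 0.006     ]
```

```bash
python3 -m handwheel '[{"hand":1,"dx":1,"dy":2.4,"dz":-1,"wx":0,"wy":0,"wz":-0.08},{"hand":1,"dx":1,"dy":2.4,"dz":-2,"wx":0,"wy":0,"wz":-0.08},{"hand":1,"dx":1,"dy":2.4,"dz":-3,"wx":0,"wy":0,"wz":-0.08},{"hand":1,"dx":0.55,"dy":2.3,"dz":-3,"wx":0,"wy":0,"wz":-0.08},{"hand":1,"dx":0,"dy":0,"dz":-3,"wx":0,"wy":0,"wz":0},{"hand":1,"dx":0,"dy":0,"dz":0,"wx":0,"wy":0,"wz":0}]'
python3 - <<'E'
from h import *
s=bot.read_state();print(s['joint_positions'],s['position'],s['force'])
grab('wrist','w2');grab('side','s2')
E
```

```text
time_s: 2.85
position: [0.4521, 0.2423, 0.1567]
tcp_rot: [[0.981, -0.192, -0.01], [-0.192, -0.981, -0.003], [-0.009, 0.005, -1.0]]
force: [-0.4, 0.1, 0.1]
opening: 0.998
[ 1.56916091e+01  2.54090590e+01  1.00244592e+02 -8.60176604e-03
  5.49145861e+01  1.16747338e+02] [0.45214511 0.24227597 0.15674712] [-0.39726309  0.0667136   0.09784054]
```

View pics/w2.png

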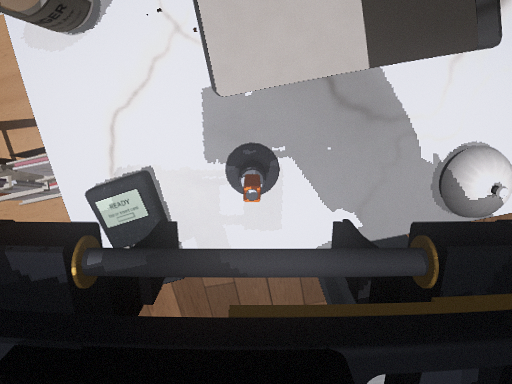

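View pics/s2.png

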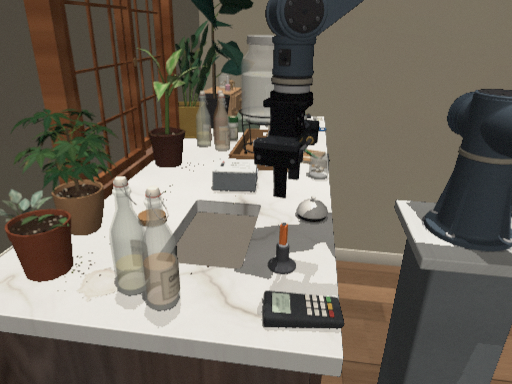

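Run:
```python
from h import *
s=bot.read_state();print(s['position'],s['tcp_rot'][:,0])
p,d,c=load('w2')
a=cv2.resize(p[140:210,220:285],None,fx=8,fy=8,interpolation=cv2.INTER_CUBIC)
cv2.imwrite('pics/a5.png',a[:,:,::-1])
```

```text
[0.45529366 0.24260265 0.16038778] [ 0.98121833 -0.19289599 -0.00131145]
```

View pics/a5.png

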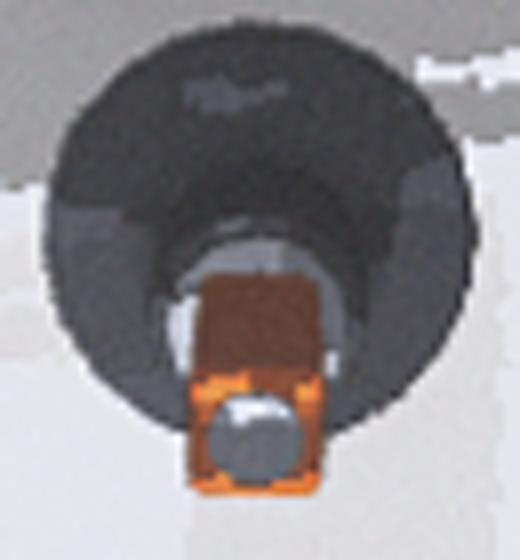

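Run:
```python
from h import *
p,d,c=load('w2')
f=lambda u,v,s,ou,ov:((u+.5)/s-.5+ou,(v+.5)/s-.5+ov)
print(plane(c,*f(257,434,8,220,140),.1),plane(c,*f(255,440,8,220,140),.1),plane(c,*f(260,232,8,220,140),.006))
```

```text
[0.45499881 0.24470844 0.1       ] [0.45442182 0.24502686 0.1       ] [0.45651453 0.24434117 0.006     ]
```

```bash
python3 -m handwheel '[{"hand":1,"dx":0,"dy":0.2,"dz":-2,"wx":0,"wy":0,"wz":0},{"hand":1,"dx":0,"dy":0,"dz":-2,"wx":0,"wy":0,"wz":0},{"hand":1,"dx":0,"dy":0,"dz":-2,"wx":0,"wy":0,"wz":0},{"hand":1,"dx":0,"dy":0,"dz":-2,"wx":0,"wy":0,"wz":0},{"hand":1,"dx":0,"dy":0,"dz":-1.9,"wx":0,"wy":0,"wz":0},{"hand":1,"dx":0,"dy":0,"dz":0,"wx":0,"wy":0,"wz":0},{"hand":1,"dx":0,"dy":0,"dz":0,"wx":0,"wy":0,"wz":0}]'
```

```text
time_s: 3.65
position: [0.4569, 0.2449, 0.063]
tcp_rot: [[0.981, -0.194, 0.002], [-0.194, -0.981, 0.001], [0.002, -0.001, -1.0]]
force: [-0.6, -0.0, -0.6]
opening: 1.004
```

```bash
python3 -m handwheel '[{"hand":-0.4,"dx":0,"dy":0,"dz":0,"wx":0,"wy":0,"wz":0},{"hand":-1,"dx":0,"dy":0,"dz":0,"wx":0,"wy":0,"wz":0},{"hand":-1,"dx":0,"dy":0,"dz":0,"wx":0,"wy":0,"wz":0},{"hand":-1,"dx":0,"dy":0,"dz":0,"wx":0,"wy":0,"wz":0},{"hand":-1,"dx":0,"dy":0,"dz":0,"wx":0,"wy":0,"wz":0},{"hand":-1,"dx":0,"dy":0,"dz":0,"wx":0,"wy":0,"wz":0},{"hand":-1,"dx":0,"dy":0,"dz":0,"wx":0,"wy":0,"wz":0}]'
```

```text
time_s: 4.35
position: [0.4555, 0.2449, 0.0614]
tcp_rot: [[0.981, -0.193, -0.0], [-0.193, -0.981, -0.0], [-0.0, 0.0, -1.0]]
force: [0.3, 0.4, 1.3]
opening: 0.446
```

```bash
python3 -m handwheel '[{"hand":-1,"dx":0,"dy":0,"dz":0,"wx":0,"wy":0,"wz":0},{"hand":-1,"dx":0,"dy":0,"dz":0,"wx":0,"wy":0,"wz":0},{"hand":-1,"dx":0,"dy":0,"dz":0,"wx":0,"wy":0,"wz":0},{"hand":-1,"dx":0,"dy":0,"dz":0,"wx":0,"wy":0,"wz":0},{"hand":-1,"dx":0,"dy":0,"dz":0,"wx":0,"wy":0,"wz":0},{"hand":-1,"dx":0,"dy":0,"dz":0,"wx":0,"wy":0,"wz":0}]'
```

```text
time_s: 4.95
position: [0.4555, 0.2449, 0.0614]
tcp_rot: [[0.981, -0.193, -0.0], [-0.193, -0.981, -0.0], [-0.0, 0.0, -1.0]]
force: [1.4, -0.5, -0.2]
opening: 0.157
```

```bash
python3 -m handwheel '[{"hand":-1,"dx":0,"dy":0,"dz":0,"wx":0,"wy":0,"wz":0},{"hand":-1,"dx":0,"dy":0,"dz":0,"wx":0,"wy":0,"wz":0},{"hand":-1,"dx":0,"dy":0,"dz":0,"wx":0,"wy":0,"wz":0}]'
```

```text
time_s: 5.25
position: [0.4555, 0.2449, 0.0614]
tcp_rot: [[0.981, -0.193, -0.0], [-0.193, -0.981, -0.0], [-0.0, 0.0, -1.0]]
force: [-0.6, -0.1, -0.8]
opening: 0.155
```

The pin is gripped: opening 0.155 is about 13.5 mm. The home TCP is (0.4555, 0.2449, 0.0614). Next I'll lift straight up.

```bash
python3 -m handwheel '[{"hand":-1,"dx":0,"dy":0,"dz":1,"wx":0,"wy":0,"wz":0},{"hand":-1,"dx":0,"dy":0,"dz":1.5,"wx":0,"wy":0,"wz":0},{"hand":-1,"dx":0,"dy":0,"dz":1.5,"wx":0,"wy":0,"wz":0},{"hand":-1,"dx":0,"dy":0,"dz":2,"wx":0,"wy":0,"wz":0},{"hand":-1,"dx":0,"dy":0,"dz":2,"wx":0,"wy":0,"wz":0},{"hand":-1,"dx":0,"dy":0,"dz":2,"wx":0,"wy":0,"wz":0},{"hand":-1,"dx":0,"dy":0,"dz":2,"wx":0,"wy":0,"wz":0},{"hand":-1,"dx":0,"dy":0,"dz":0,"wx":0,"wy":0,"wz":0},{"hand":-1,"dx":0,"dy":0,"dz":0,"wx":0,"wy":0,"wz":0}]'
python3 - <<'E'
from h import *
p,d,c=grab('side','s3');grab('wrist','w3')
s=bot.read_state();print(s['position'],s['tcp_rot'],s['force'])
q=proj(c,s['position'])[0].astype(int);print(q)
a=cv2.resize(p[q[1]-60:q[1]+50,q[0]-50:q[0]+50],None,fx=5,fy=5,interpolation=cv2.INTER_CUBIC)
cv2.imwrite('pics/a6.png',a[:,:,::-1])
E
```

```text
time_s: 6.15
position: [0.4555, 0.2449, 0.1818]
tcp_rot: [[0.981, -0.193, 0.001], [-0.193, -0.981, 0.0], [0.001, -0.0, -1.0]]
force: [-0.2, -0.4, -1.0]
opening: 0.159
[0.45461128 0.24461594 0.18059128] [[ 9.81193991e-01 -1.93013477e-01 -2.03710086e-03]
 [-1.93015025e-01 -9.81195624e-01 -5.90454920e-04]
 [-1.88482869e-03  9.72541892e-04 -9.99997751e-01]] [ 0.14793012 -0.18192371 -0.66460734]
[286 187]
```

View pics/a6.png

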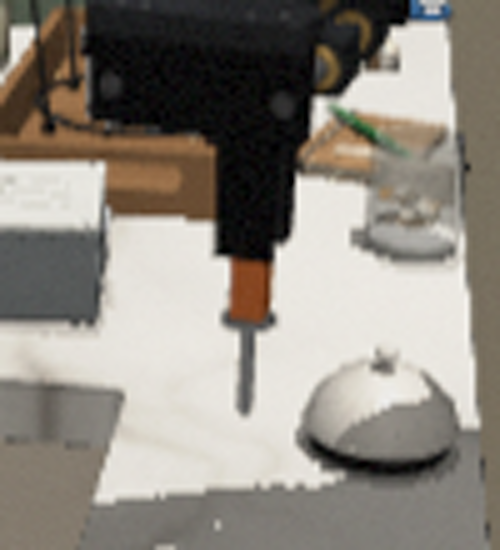

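View pics/w3.png

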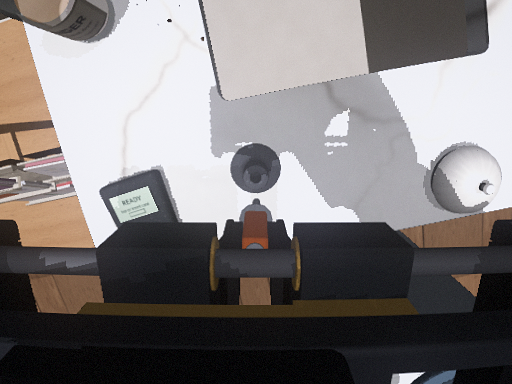

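Run:
```python
from h import *
p,d,c=load('s3')
P=np.array([.4546,.2446,.1806])
for n,z in [('fingertip',0),('collar',-.0094),('tip',-.0494),('grasp',.0187)]: print(n,proj(c,P+[0,0,z]))
print('seen fingertip',178,'collar ~',127+322/5,'tip',127+413/5, 'x tip',236+244/5)
```

```text
fingertip [[286.40128004 187.25775261]]
collar [[286.15627876 191.73605425]]
tip [[285.14055419 210.29405109]]
grasp [[286.8960667 178.2113795]]
seen fingertip 178 collar ~ 191.4 tip 209.6 x tip 284.8
```

The tip matches its projection, so nothing has slipped. Next I'll carry the pin over the slot and turn it to the unit's yaw.

```bash
python3 -m handwheel '[{"hand":-1,"dx":2.3,"dy":-4.4,"dz":0.2,"wx":0,"wy":0,"wz":0.029},{"hand":-1,"dx":2.3,"dy":-4.4,"dz":0.2,"wx":0,"wy":0,"wz":0.029},{"hand":-1,"dx":2.3,"dy":-4.4,"dz":0.2,"wx":0,"wy":0,"wz":0.029},{"hand":-1,"dx":2.3,"dy":-4.4,"dz":0.2,"wx":0,"wy":0,"wz":0.029},{"hand":-1,"dx":2.3,"dy":-4.4,"dz":0.2,"wx":0,"wy":0,"wz":0.029},{"hand":-1,"dx":2.3,"dy":-4.4,"dz":0.2,"wx":0,"wy":0,"wz":0.029},{"hand":-1,"dx":2.3,"dy":-4.4,"dz":0.2,"wx":0,"wy":0,"wz":0.029},{"hand":-1,"dx":2.3,"dy":-4.4,"dz":0.2,"wx":0,"wy":0,"wz":0.029},{"hand":-1,"dx":2.3,"dy":-4.4,"dz":0.2,"wx":0,"wy":0,"wz":0.029},{"hand":-1,"dx":2.3,"dy":-4.4,"dz":0.2,"wx":0,"wy":0,"wz":0.029}]'
python3 -m handwheel '[{"hand":-1,"dx":0,"dy":0,"dz":0,"wx":0,"wy":0,"wz":0},{"hand":-1,"dx":0,"dy":0,"dz":0,"wx":0,"wy":0,"wz":0},{"hand":-1,"dx":0,"dy":0,"dz":0,"wx":0,"wy":0,"wz":0}]'
python3 - <<'E'
from h import *
s=bot.read_state();print(s['position'],s['tcp_rot'],s['force'])
p,d,c=grab('wrist','w4')
print(proj(c,s['position']-[0,0,.0494]))
E
```

```text
time_s: 7.25
position: [0.6854, -0.1967, 0.1994]
tcp_rot: [[0.995, 0.096, -0.003], [0.096, -0.995, 0.002], [-0.003, -0.002, -1.0]]
force: [0.9, -0.2, -0.8]
opening: 0.159
time_s: 7.55
position: [0.6842, -0.1936, 0.1997]
tcp_rot: [[0.995, 0.096, -0.004], [0.096, -0.995, 0.002], [-0.003, -0.003, -1.0]]
force: [0.6, 0.3, -1.0]
opening: 0.158
[ 0.68419048 -0.19359679  0.19970843] [[ 0.99537124  0.09603666 -0.00361351]
 [ 0.09604504 -0.99537451  0.00222003]
 [-0.00338359 -0.00255681 -0.99999101]] [ 0.5505974   0.3404267  -1.00020141]
[[256.06636051 199.91971313]]
```

View pics/w4.png

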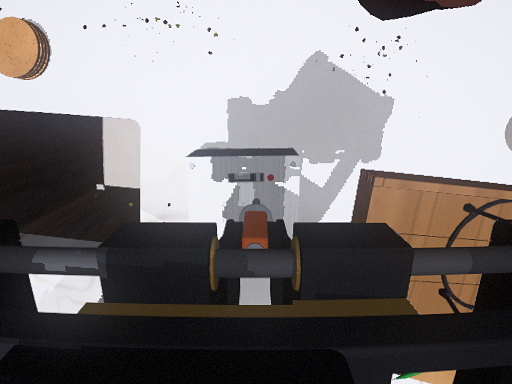

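Run:
```python
from h import *
p,d,c=load('w4')
a=cv2.resize(p[140:215,185:310],None,fx=6,fy=6,interpolation=cv2.INTER_CUBIC)
cv2.imwrite('pics/a7.png',a[:,:,::-1])
```

```text
(no output)
```

View pics/a7.png

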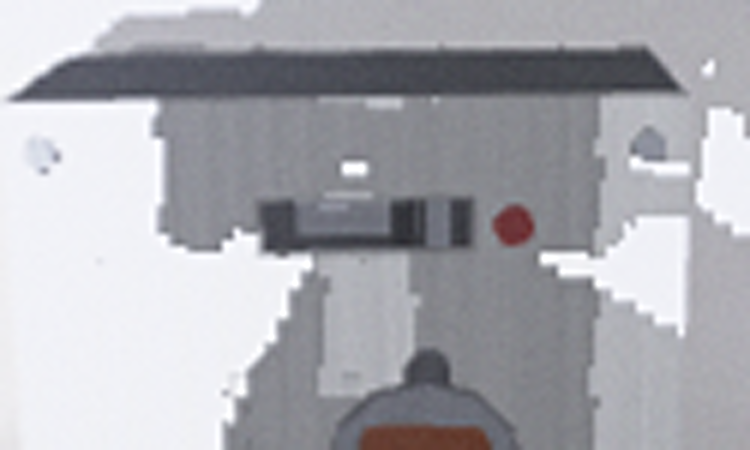

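Run:
```python
from h import *
p,d,c=load('w4')
f=lambda u,v,s,ou,ov:((u+.5)/s-.5+ou,(v+.5)/s-.5+ov)
g=lambda u,v:plane(c,*f(u,v,6,185,140),.064)
L,R,D=g(261,225),g(472,222),g(514,225)
print(L,R,D,np.linalg.norm(L-R),np.linalg.norm(L-D),g(365,197),g(365,250))
e=(L-D);e/=np.linalg.norm(e);print('y axis',e,np.degrees(np.arctan2(-e[0],e[1])))
b=g(15,100),g(685,93);print(b,np.linalg.norm(b[0]-b[1]))
TL=R+ e*.005; print('start',TL, 'fromL',L-e*.032,'fromD',D+e*.0125)
```

```text
[ 0.68014299 -0.1646647   0.064     ] [ 0.68427289 -0.20144216  0.064     ] [ 0.6844558  -0.20882775  0.064     ] 0.03700862231442929 0.04437314462857907 [ 0.68690236 -0.18238005  0.064     ] [ 0.67742286 -0.18323119  0.064     ]
y axis [-0.09719421  0.99526543  0.        ] 5.577623540155877
(array([ 0.6981412 , -0.12054054,  0.064     ]), array([ 0.71052984, -0.23563043,  0.064     ])) 0.11575474357448567
start [ 0.68378692 -0.19646584  0.064     ] fromL [ 0.6832532  -0.19651319  0.064     ] fromD [ 0.68324088 -0.19638694  0.064     ]
```

```bash
python3 -m handwheel '[{"hand":-1,"dx":-0.08,"dy":-0.28,"dz":-1.5,"wx":0,"wy":0,"wz":0},{"hand":-1,"dx":0,"dy":0,"dz":-1.5,"wx":0,"wy":0,"wz":0},{"hand":-1,"dx":0,"dy":0,"dz":-1.5,"wx":0,"wy":0,"wz":0},{"hand":-1,"dx":0,"dy":0,"dz":-1.5,"wx":0,"wy":0,"wz":0},{"hand":-1,"dx":0,"dy":0,"dz":-1,"wx":0,"wy":0,"wz":0},{"hand":-1,"dx":0,"dy":0,"dz":-0.5,"wx":0,"wy":0,"wz":0},{"hand":-1,"dx":0,"dy":0,"dz":0,"wx":0,"wy":0,"wz":0},{"hand":-1,"dx":0,"dy":0,"dz":0,"wx":0,"wy":0,"wz":0},{"hand":-1,"dx":0,"dy":0,"dz":0,"wx":0,"wy":0,"wz":0}]'
python3 - <<'E'
from h import *
s=bot.read_state();print(s['position'],s['tcp_rot'][:,2],s['force'])
p,d,c=grab('wrist','w5')
a=cv2.resize(p[140:240,185:310],None,fx=6,fy=6,interpolation=cv2.INTER_CUBIC)
cv2.imwrite('pics/a8.png',a[:,:,::-1])
print(proj(c,s['position']-[0,0,.0494]))
p,d,c=grab('side','s5')
q=proj(c,s['position'])[0].astype(int)
a=cv2.resize(p[q[1]-40:q[1]+50,q[0]-50:q[0]+50],None,fx=6,fy=6,interpolation=cv2.INTER_CUBIC)
cv2.imwrite('pics/a9.png',a[:,:,::-1])
E
```

```text
time_s: 8.5
position: [0.6855, -0.1982, 0.1274]
tcp_rot: [[0.995, 0.096, 0.002], [0.096, -0.995, -0.001], [0.002, 0.001, -1.0]]
force: [0.0, 0.0, -0.7]
opening: 0.158
[ 0.68545262 -0.19822234  0.12741171] [ 1.79843471e-03 -8.07461205e-04 -9.99998057e-01] [ 0.04189548  0.02956987 -0.69231437]
[[255.83855186 200.20249703]]
```

View pics/a8.png

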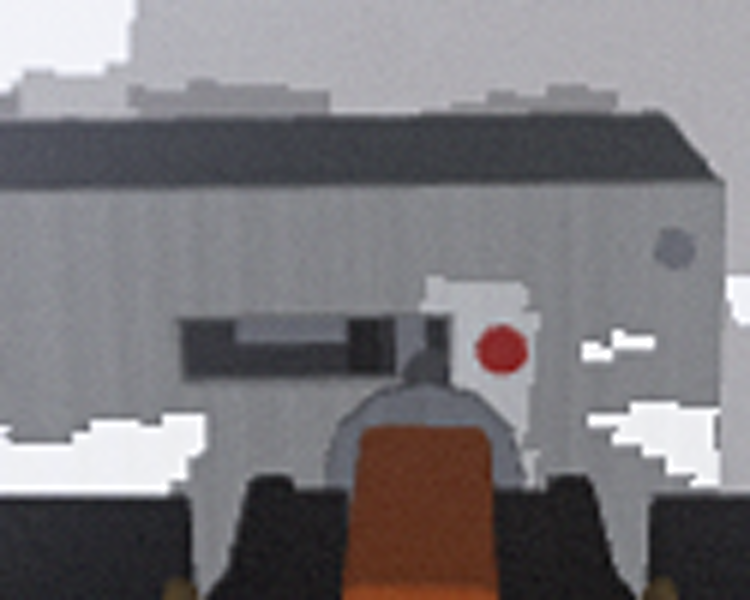

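View pics/a9.png

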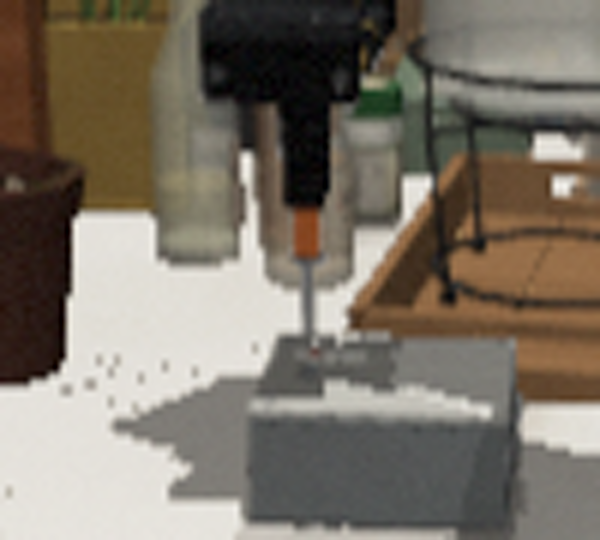

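```bash
python3 - <<'E'
from h import *
s=bot.read_state();print(s['position'],s['tcp_rot'][:,2],s['qvel'])
p,d,c=load('w5')
f=lambda u,v,s,ou,ov:((u+.5)/s-.5+ou,(v+.5)/s-.5+ov)
g=lambda u,v:plane(c,*f(u,v,6,185,140),.064)
L,R,D=g(181,348),g(449,347),g(502,349)
print(L,R,D,np.linalg.norm(L-R),np.linalg.norm(L-D),g(290,317),g(290,380))
e=np.array([-.0972,.9953,0]); print('start',R+ e*.005,L-e*.032,D+e*.0125)
print('tip seen?',f(430,345,6,185,140))
E
python3 -m handwheel '[{"hand":-1,"dx":0,"dy":0,"dz":0,"wx":0,"wy":0,"wz":0},{"hand":-1,"dx":0,"dy":0,"dz":0,"wx":0,"wy":0,"wz":0},{"hand":-1,"dx":0,"dy":0,"dz":0,"wx":0,"wy":0,"wz":0}]'
```

```text
[ 0.6852636  -0.19815019  0.12734201] [ 1.47378676e-03 -6.56681490e-04 -9.99998698e-01] [-0.04843106 -0.08027101  0.25726832 -0.05107085  0.0599317  -0.09047808]
[ 0.68024874 -0.16458454  0.064     ] [ 0.68395165 -0.20142998  0.064     ] [ 0.68436704 -0.2087458   0.064     ] 0.037031048172778455 0.044352876215251656 [ 0.68612505 -0.17924285  0.064     ] [ 0.67709036 -0.17995294  0.064     ]
start [ 0.68346565 -0.19645348  0.064     ] [ 0.68335914 -0.19643414  0.064     ] [ 0.68315204 -0.19630455  0.064     ]
tip seen? (256.25, 197.08333333333334)
time_s: 8.9
position: [0.6848, -0.1979, 0.1266]
tcp_rot: [[0.995, 0.096, 0.0], [0.096, -0.995, -0.0], [0.0, 0.0, -1.0]]
force: [0.7, 0.7, -0.6]
opening: 0.164
```

```bash
python3 -m handwheel '[{"hand":-1,"dx":-0.1,"dy":0.15,"dz":0,"wx":0,"wy":0,"wz":0},{"hand":-1,"dx":0,"dy":0,"dz":0,"wx":0,"wy":0,"wz":0},{"hand":-1,"dx":0,"dy":0,"dz":0,"wx":0,"wy":0,"wz":0},{"hand":-1,"dx":0,"dy":0,"dz":0,"wx":0,"wy":0,"wz":0},{"hand":-1,"dx":0,"dy":0,"dz":0,"wx":0,"wy":0,"wz":0},{"hand":-1,"dx":0,"dy":0,"dz":0,"wx":0,"wy":0,"wz":0}]'
python3 -m handwheel '[{"hand":-1,"dx":0,"dy":0,"dz":0,"wx":0,"wy":0,"wz":0},{"hand":-1,"dx":0,"dy":0,"dz":0,"wx":0,"wy":0,"wz":0},{"hand":-1,"dx":0,"dy":0,"dz":0,"wx":0,"wy":0,"wz":0},{"hand":-1,"dx":0,"dy":0,"dz":0,"wx":0,"wy":0,"wz":0}]'
```

```text
time_s: 9.5
position: [0.6838, -0.1964, 0.1264]
tcp_rot: [[0.995, 0.096, 0.0], [0.096, -0.995, 0.0], [0.0, -0.0, -1.0]]
force: [0.3, 0.1, -0.9]
opening: 0.16
time_s: 9.9
position: [0.6838, -0.1964, 0.1264]
tcp_rot: [[0.995, 0.096, -0.0], [0.096, -0.995, -0.0], [-0.0, 0.0, -1.0]]
force: [0.8, 0.1, -0.4]
opening: 0.157
```

```bash
python3 -m handwheel '[{"hand":-1,"dx":-0.05,"dy":0,"dz":-0.4,"wx":0,"wy":0,"wz":0},{"hand":-1,"dx":0,"dy":0,"dz":-0.4,"wx":0,"wy":0,"wz":0},{"hand":-1,"dx":0,"dy":0,"dz":-0.2,"wx":0,"wy":0,"wz":0},{"hand":-1,"dx":0,"dy":0,"dz":0,"wx":0,"wy":0,"wz":0},{"hand":-1,"dx":0,"dy":0,"dz":0,"wx":0,"wy":0,"wz":0},{"hand":-1,"dx":0,"dy":0,"dz":0,"wx":0,"wy":0,"wz":0}]'
python3 - <<'E'
from h import *
s=bot.read_state();print(s['position'],s['force'])
p,d,c=grab('wrist','w6')
a=cv2.resize(p[150:250,195:300],None,fx=6,fy=6,interpolation=cv2.INTER_CUBIC)
cv2.imwrite('pics/a10.png',a[:,:,::-1])
E
```

```text
time_s: 10.5
position: [0.6834, -0.1964, 0.1166]
tcp_rot: [[0.995, 0.096, 0.0], [0.096, -0.995, -0.0], [0.0, 0.0, -1.0]]
force: [0.1, -0.9, -0.1]
opening: 0.156
[ 0.68343036 -0.19644932  0.11658099] [ 0.08099519 -0.8682815  -0.07712404]
```

View pics/a10.png

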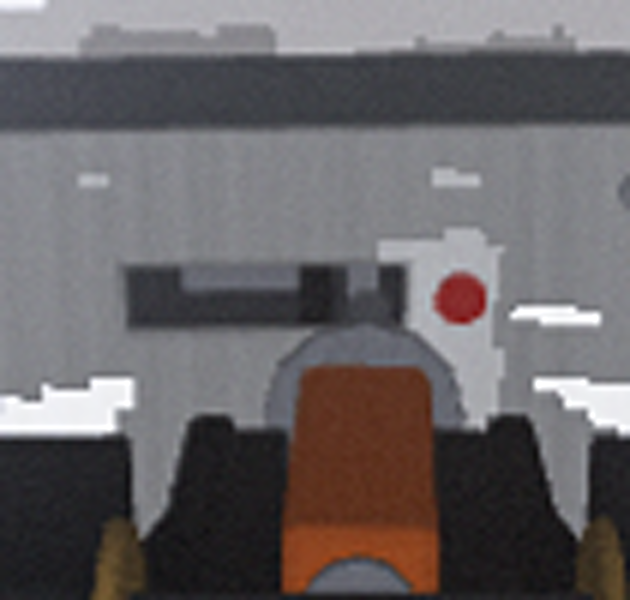

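```bash
python3 -m handwheel '[{"hand":-1,"dx":0,"dy":0,"dz":-0.2,"wx":0,"wy":0,"wz":0},{"hand":-1,"dx":0,"dy":0,"dz":-0.2,"wx":0,"wy":0,"wz":0},{"hand":-1,"dx":0,"dy":0,"dz":-0.2,"wx":0,"wy":0,"wz":0},{"hand":-1,"dx":0,"dy":0,"dz":0,"wx":0,"wy":0,"wz":0},{"hand":-1,"dx":0,"dy":0,"dz":0,"wx":0,"wy":0,"wz":0}]'
```

```text
time_s: 11.05
position: [0.6832, -0.1964, 0.1103]
tcp_rot: [[0.995, 0.096, -0.0], [0.096, -0.995, 0.0], [-0.0, -0.0, -1.0]]
force: [0.2, 0.1, -0.8]
opening: 0.158
```

Tip is at about z=0.061, below the top surface, with no reaction force. I'll keep lowering.

```bash
python3 -m handwheel '[{"hand":-1,"dx":0,"dy":0,"dz":-0.2,"wx":0,"wy":0,"wz":0},{"hand":-1,"dx":0,"dy":0,"dz":-0.3,"wx":0,"wy":0,"wz":0},{"hand":-1,"dx":0,"dy":0,"dz":-0.3,"wx":0,"wy":0,"wz":0},{"hand":-1,"dx":0,"dy":0,"dz":-0.2,"wx":0,"wy":0,"wz":0},{"hand":-1,"dx":0,"dy":0,"dz":0,"wx":0,"wy":0,"wz":0}]'
python3 -m handwheel '[{"hand":-1,"dx":0,"dy":0,"dz":-0.3,"wx":0,"wy":0,"wz":0},{"hand":-1,"dx":0,"dy":0,"dz":-0.3,"wx":0,"wy":0,"wz":0},{"hand":-1,"dx":0,"dy":0,"dz":-0.3,"wx":0,"wy":0,"wz":0},{"hand":-1,"dx":0,"dy":0,"dz":-0.3,"wx":0,"wy":0,"wz":0},{"hand":-1,"dx":0,"dy":0,"dz":-0.3,"wx":0,"wy":0,"wz":0},{"hand":-1,"dx":0,"dy":0,"dz":0,"wx":0,"wy":0,"wz":0},{"hand":-1,"dx":0,"dy":0,"dz":0,"wx":0,"wy":0,"wz":0},{"hand":-1,"dx":0,"dy":0,"dz":0,"wx":0,"wy":0,"wz":0},{"hand":-1,"dx":0,"dy":0,"dz":0,"wx":0,"wy":0,"wz":0}]'
python3 - <<'E'
from h import *
s=bot.read_state();print(s['position'],s['force'],s['moment'],s['tau'])
p,d,c=grab('wrist','w7')
a=cv2.resize(p[150:250,195:300],None,fx=6,fy=6,interpolation=cv2.INTER_CUBIC)
cv2.imwrite('pics/a11.png',a[:,:,::-1])
E
```

```text
time_s: 11.55
position: [0.6829, -0.1962, 0.0998]
tcp_rot: [[0.995, 0.096, -0.001], [0.096, -0.995, 0.0], [-0.001, -0.001, -1.0]]
force: [-0.6, 0.7, -0.3]
opening: 0.154
time_s: 12.45
position: [0.6834, -0.1965, 0.0857]
tcp_rot: [[0.995, 0.096, 0.0], [0.096, -0.995, -0.0], [0.0, 0.0, -1.0]]
force: [0.5, 0.6, -0.5]
opening: 0.158
[ 0.68344369 -0.19649863  0.08571055] [ 0.49216046  0.63779511 -0.4590195 ] [-0.02955218 -0.00137603 -0.00409647] [-3.25805886e-03 -5.31358731e+01 -1.65566021e+01  6.18134276e-02
 -4.74344823e-02  4.29373740e-04]
```

View pics/a11.png

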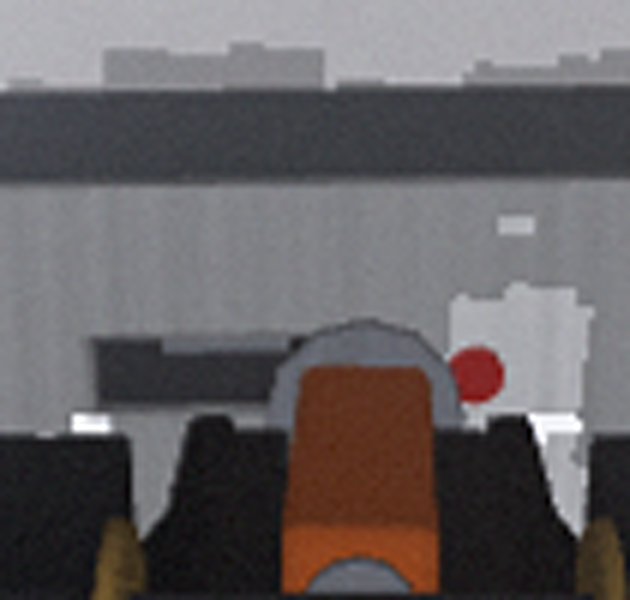

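The pin is 28 mm in with no reaction force. I'll slide it along the slot in small steps, watching force and moment.

```bash
cat > r.py <<'E'
from rig import bot
s=bot.read_state(); print(s['time_s'],s['position'].round(5),'F',s['force'].round(2),'M',s['moment'].round(3),'tau1',s['tau'][[0,5]].round(3))
E
python3 -m handwheel '[{"hand":-1,"dx":-0.005,"dy":0.05,"dz":0,"wx":0,"wy":0,"wz":0},{"hand":-1,"dx":-0.005,"dy":0.05,"dz":0,"wx":0,"wy":0,"wz":0}]' >/dev/null; python3 r.py
python3 -m handwheel '[{"hand":-1,"dx":-0.005,"dy":0.05,"dz":0,"wx":0,"wy":0,"wz":0},{"hand":-1,"dx":-0.005,"dy":0.05,"dz":0,"wx":0,"wy":0,"wz":0}]' >/dev/null; python3 r.py
python3 -m handwheel '[{"hand":-1,"dx":-0.005,"dy":0.05,"dz":0,"wx":0,"wy":0,"wz":0},{"hand":-1,"dx":-0.005,"dy":0.05,"dz":0,"wx":0,"wy":0,"wz":0}]' >/dev/null; python3 r.py
```

```text
12.7 [ 0.68322 -0.19536  0.08556] F [-0.38  1.01 -0.93] M [ 0.009  0.009 -0.022] tau1 [-0.052 -0.004]
12.9 [ 0.68304 -0.19432  0.08546] F [0.85 0.64 0.94] M [ 0.016  0.066 -0.04 ] tau1 [-0.033 -0.004]
13.1 [ 0.68305 -0.19374  0.08549] F [-0.15 -0.48 -1.27] M [-0.273  0.015 -0.027] tau1 [ 0.752 -0.003]
```

The moment jumped to -0.27 N·m and joint-1 torque rose, so the pin has touched the catch at TCP y ≈ -0.194. I'll press on gently.

```bash
python3 -m handwheel '[{"hand":-1,"dx":-0.005,"dy":0.05,"dz":0,"wx":0,"wy":0,"wz":0},{"hand":-1,"dx":-0.005,"dy":0.05,"dz":0,"wx":0,"wy":0,"wz":0}]' >/dev/null; python3 r.py
python3 -m handwheel '[{"hand":-1,"dx":-0.005,"dy":0.05,"dz":0,"wx":0,"wy":0,"wz":0},{"hand":-1,"dx":-0.005,"dy":0.05,"dz":0,"wx":0,"wy":0,"wz":0}]' >/dev/null; python3 r.py
python3 - <<'E'
from h import *
p,d,c=grab('side','s8'); cv2.imwrite('pics/s8.png',cv2.resize(p[150:210,195:275],None,fx=6,fy=6)[:,:,::-1])
grab('top','t8')
E
python3 r.py
```

```text
13.3 [ 0.68306 -0.19319  0.08552] F [ 0.27 -2.47 -1.61] M [-0.631 -0.022  0.008] tau1 [ 1.729 -0.003]
13.5 [ 0.68308 -0.19246  0.08559] F [ 0.98 -3.93 -1.38] M [-0.845 -0.031 -0.008] tau1 [ 2.658 -0.003]
13.6 [ 0.68299 -0.19216  0.08558] F [ 0.2  -4.56 -1.22] M [-0.876 -0.068  0.02 ] tau1 [2.567 0.003]
```

View pics/s8.png

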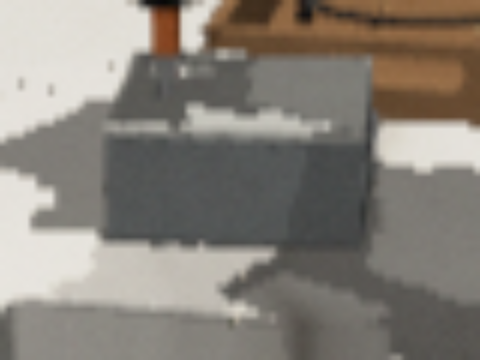

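```bash
python3 -m handwheel '[{"hand":-1,"dx":-0.005,"dy":0.05,"dz":0,"wx":0,"wy":0,"wz":0},{"hand":-1,"dx":-0.005,"dy":0.05,"dz":0,"wx":0,"wy":0,"wz":0}]' >/dev/null; python3 r.py
python3 -m handwheel '[{"hand":-1,"dx":-0.005,"dy":0.05,"dz":0,"wx":0,"wy":0,"wz":0}]' >/dev/null; python3 r.py
python3 -m handwheel '[{"hand":-1,"dx":0,"dy":0,"dz":0,"wx":0,"wy":0,"wz":0}]' >/dev/null; python3 r.py
```

```text
13.8 [ 0.68287 -0.19087  0.08557] F [-0.08 -3.08 -2.03] M [-1.026 -0.093 -0.018] tau1 [ 2.744 -0.003]
13.9 [ 0.6828  -0.19024  0.08556] F [ 0.76 -3.55 -1.08] M [-1.074 -0.052  0.027] tau1 [ 2.874 -0.003]
14.0 [ 0.68277 -0.1901   0.08559] F [ 0.09 -4.18 -0.8 ] M [-1.03  -0.099 -0.008] tau1 [2.91  0.003]
```

```bash
python3 -m handwheel '[{"hand":-1,"dx":-0.003,"dy":0.03,"dz":0,"wx":0,"wy":0,"wz":0}]' >/dev/null; python3 r.py
python3 -m handwheel '[{"hand":-1,"dx":-0.003,"dy":0.03,"dz":0,"wx":0,"wy":0,"wz":0}]' >/dev/null; python3 r.py
python3 -m handwheel '[{"hand":-1,"dx":0,"dy":0,"dz":0,"wx":0,"wy":0,"wz":0}]' >/dev/null; python3 r.py
python3 - <<'E'
from h import *
p,d,c=grab('side','s9'); cv2.imwrite('pics/s9.png',cv2.resize(p[150:210,195:275],None,fx=6,fy=6)[:,:,::-1])
E
python3 r.py
```

```text
14.1 [ 0.6828  -0.18988  0.08557] F [ 0.3  -5.37 -1.25] M [-1.083 -0.176  0.019] tau1 [ 3.096e+00 -3.000e-03]
14.2 [ 0.68273 -0.18958  0.0856 ] F [ 0.87 -3.83 -1.27] M [-1.134 -0.154 -0.039] tau1 [ 3.108e+00 -1.000e-03]
14.3 [ 0.68272 -0.18944  0.08557] F [ 1.2  -4.11 -0.16] M [-1.122 -0.11   0.01 ] tau1 [3.133e+00 2.000e-03]
14.35 [ 0.6827  -0.18944  0.08555] F [ 0.17 -5.16 -1.37] M [-1.148 -0.122  0.041] tau1 [3.144e+00 1.000e-03]
```

View pics/s9.png

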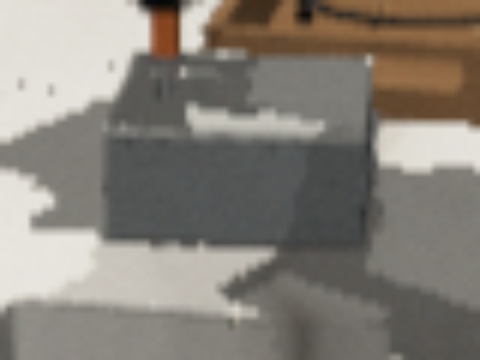

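```bash
python3 -m handwheel '[{"hand":-1,"dx":-0.003,"dy":0.03,"dz":0,"wx":0,"wy":0,"wz":0}]' >/dev/null; python3 r.py
python3 -m handwheel '[{"hand":-1,"dx":0,"dy":0.03,"dz":0,"wx":0,"wy":0,"wz":0}]' >/dev/null; python3 r.py
python3 -m handwheel '[{"hand":-1,"dx":0,"dy":0,"dz":0,"wx":0,"wy":0,"wz":0}]' >/dev/null; python3 r.py
python3 - <<'E'
from h import *
p,d,c=grab('side','s10'); cv2.imwrite('pics/s10.png',cv2.resize(p[150:210,195:275],None,fx=6,fy=6)[:,:,::-1])
q=load('s9')[0]; print(np.abs(p[150:210,240:290].astype(int)-q[150:210,240:290]).mean(), (np.abs(p.astype(int)-q).sum(2)[150:230,230:300]>60).sum())
E
python3 r.py
```

```text
14.45 [ 0.68269 -0.1892   0.08556] F [ 0.95 -5.8  -0.85] M [-1.182 -0.158 -0.011] tau1 [ 3.166e+00 -3.000e-03]
14.55 [ 0.68266 -0.18884  0.08556] F [ 0.94 -4.74 -0.95] M [-1.158 -0.133  0.017] tau1 [ 3.223e+00 -2.000e-03]
14.65 [ 0.68264 -0.18874  0.08555] F [ 0.59 -4.69 -0.68] M [-1.124 -0.174  0.075] tau1 [3.206e+00 2.000e-03]
1.868 20
14.7 [ 0.68263 -0.18873  0.08555] F [ 0.37 -5.25 -1.2 ] M [-1.154 -0.179 -0.   ] tau1 [3.21e+00 1.00e-03]
```

```bash
cat > dr.py <<'E'
from h import *
import sys
p,d,c=grab('side','sx'); q=load('s9')[0]
print('diff',(np.abs(p.astype(int)-q).sum(2)[150:240,230:300]>60).sum())
s=bot.read_state(); print(s['time_s'],s['position'].round(5),'F',s['force'].round(2),'M',s['moment'].round(3),'tau1',s['tau'][[0,5]].round(3))
E
python3 -m handwheel '[{"hand":-1,"dx":-0.003,"dy":0.03,"dz":0,"wx":0,"wy":0,"wz":0}]' >/dev/null; python3 dr.py
python3 -m handwheel '[{"hand":-1,"dx":-0.003,"dy":0.03,"dz":0,"wx":0,"wy":0,"wz":0}]' >/dev/null; python3 dr.py
python3 -m handwheel '[{"hand":-1,"dx":0,"dy":0.02,"dz":0,"wx":0,"wy":0,"wz":0}]' >/dev/null; python3 dr.py
```

```text
diff 31
14.85 [ 0.68258 -0.1885   0.08553] F [ 0.49 -5.01 -0.83] M [-1.16  -0.186  0.06 ] tau1 [3.206e+00 2.000e-03]
diff 36
15.0 [ 0.68259 -0.18821  0.08555] F [ 1.44 -5.   -0.47] M [-1.149 -0.128 -0.034] tau1 [3.25e+00 2.00e-03]
diff 46
15.15 [ 0.68261 -0.18809  0.08553] F [-0.1  -4.79 -1.1 ] M [-1.229 -0.12   0.029] tau1 [3.376e+00 2.000e-03]
```

Run:
```python
from h import *
p,d,c=load('sx')
cv2.imwrite('pics/s11.png',cv2.resize(p[120:220,195:295],None,fx=6,fy=6,interpolation=cv2.INTER_CUBIC)[:,:,::-1])
p,d,c=grab('wrist','w11')
cv2.imwrite('pics/w11c.png',cv2.resize(p[150:270,185:310],None,fx=5,fy=5,interpolation=cv2.INTER_CUBIC)[:,:,::-1])
```

```text
(no output)
```

View pics/s11.png

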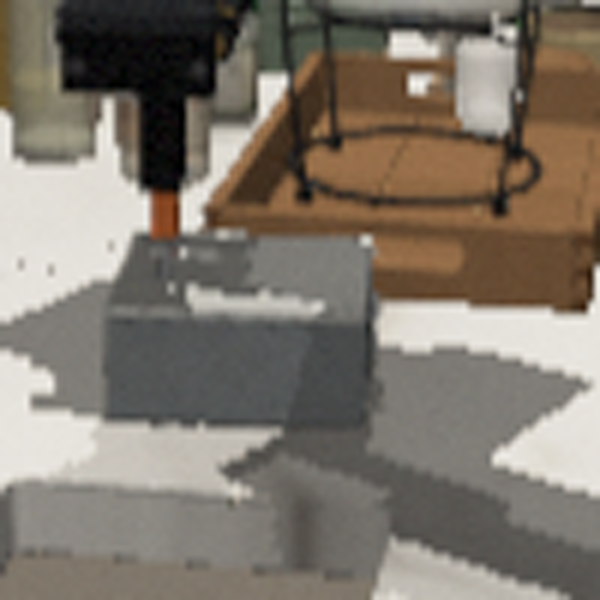

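View pics/w11c.png

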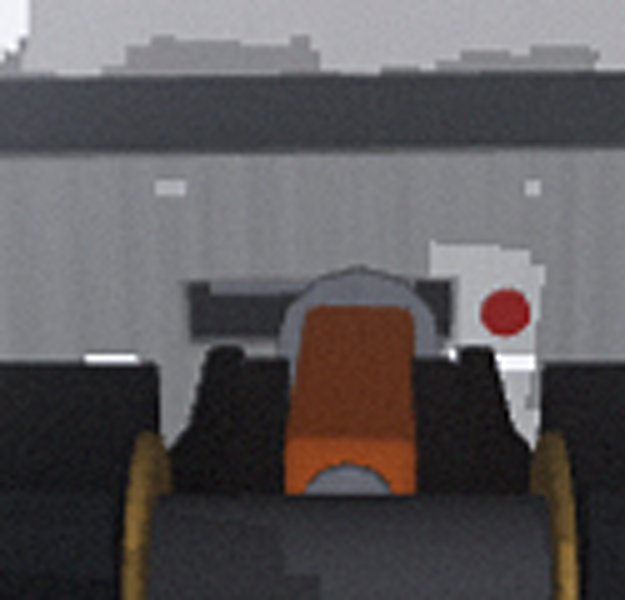

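The drawer is still shut. The pin has tilted slightly in the grip, so the tip lags the tool by about 1.5 mm, and the force is steady near 5 N. I'll continue in small steps.

```bash
python3 -m handwheel '[{"hand":-1,"dx":-0.003,"dy":0.03,"dz":0,"wx":0,"wy":0,"wz":0}]' >/dev/null; python3 dr.py
python3 -m handwheel '[{"hand":-1,"dx":-0.003,"dy":0.03,"dz":0,"wx":0,"wy":0,"wz":0}]' >/dev/null; python3 dr.py
python3 -m handwheel '[{"hand":-1,"dx":-0.003,"dy":0.03,"dz":0,"wx":0,"wy":0,"wz":0}]' >/dev/null; python3 dr.py
```

```text
diff 59
15.35 [ 0.68253 -0.18769  0.08555] F [ 0.41 -3.49 -1.06] M [-0.706 -0.094 -0.056] tau1 [ 3.078e+00 -1.000e-03]
diff 375
15.5 [ 0.68238 -0.18678  0.0855 ] F [ 0.47 -3.6   0.36] M [-0.906 -0.102  0.02 ] tau1 [2.367e+00 1.000e-03]
diff 411
15.65 [ 0.68236 -0.18672  0.0855 ] F [ 0.87 -3.45 -0.3 ] M [-0.979 -0.12  -0.017] tau1 [2.508e+00 1.000e-03]
```

The moment dropped and the image changed, so the drawer has probably sprung. I'll back off and look.

```bash
python3 -m handwheel '[{"hand":-1,"dx":0,"dy":0,"dz":0,"wx":0,"wy":0,"wz":0},{"hand":-1,"dx":0,"dy":0,"dz":0,"wx":0,"wy":0,"wz":0}]'; python3 r.py
python3 - <<'E'
from h import *
p,d,c=load('sx')
cv2.imwrite('pics/s12.png',cv2.resize(p[120:220,195:295],None,fx=6,fy=6,interpolation=cv2.INTER_CUBIC)[:,:,::-1])
grab('top','t12')
E
```

```text
time_s: 15.85
position: [0.6824, -0.1868, 0.0855]
tcp_rot: [[0.995, 0.096, -0.0], [0.096, -0.995, 0.0], [-0.0, -0.0, -1.0]]
force: [0.2, -3.8, -1.7]
opening: 0.155
15.85 [ 0.68236 -0.18682  0.08546] F [ 0.19 -3.8  -1.75] M [-0.861 -0.194  0.006] tau1 [2.404 0.   ]
```

View pics/s12.png

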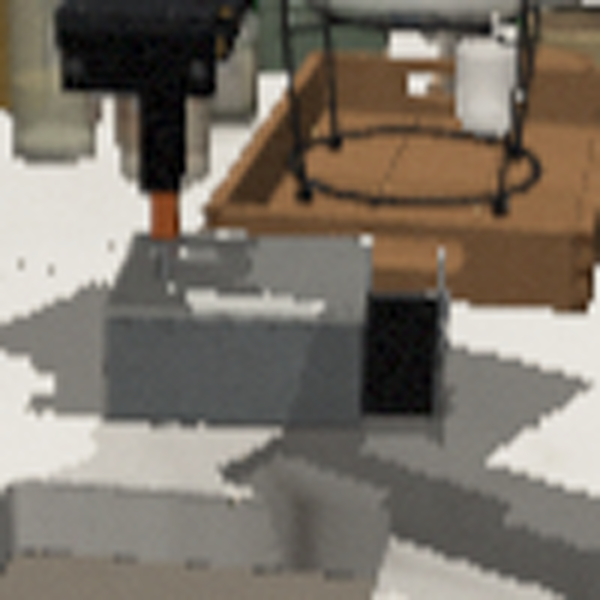

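View pics/t12.png

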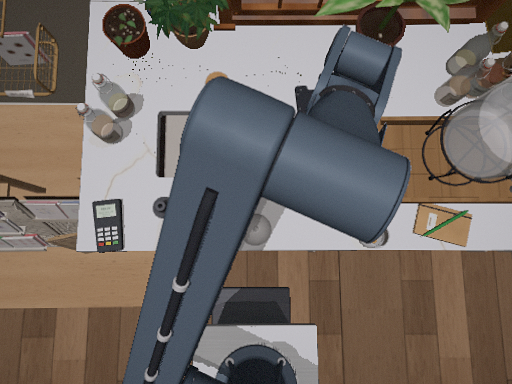

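The drawer is out. I'll ease the pin back off the catch, then draw it out.

```bash
python3 -m handwheel '[{"hand":-1,"dx":0.01,"dy":-0.1,"dz":0,"wx":0,"wy":0,"wz":0},{"hand":-1,"dx":0.01,"dy":-0.1,"dz":0,"wx":0,"wy":0,"wz":0},{"hand":-1,"dx":0.01,"dy":-0.1,"dz":0,"wx":0,"wy":0,"wz":0},{"hand":-1,"dx":0.01,"dy":-0.1,"dz":0,"wx":0,"wy":0,"wz":0},{"hand":-1,"dx":0.01,"dy":-0.1,"dz":0,"wx":0,"wy":0,"wz":0},{"hand":-1,"dx":0.01,"dy":-0.1,"dz":0,"wx":0,"wy":0,"wz":0},{"hand":-1,"dx":0.01,"dy":-0.1,"dz":0,"wx":0,"wy":0,"wz":0},{"hand":-1,"dx":0,"dy":-0.05,"dz":0,"wx":0,"wy":0,"wz":0},{"hand":-1,"dx":0,"dy":0,"dz":0,"wx":0,"wy":0,"wz":0},{"hand":-1,"dx":0,"dy":0,"dz":0,"wx":0,"wy":0,"wz":0}]'; python3 r.py
```

```text
time_s: 16.9
position: [0.6828, -0.194, 0.0852]
tcp_rot: [[0.995, 0.096, -0.001], [0.096, -0.995, 0.001], [-0.001, -0.001, -1.0]]
force: [0.5, 0.5, -1.1]
opening: 0.159
16.9 [ 0.68277 -0.194    0.0852 ] F [ 0.48  0.48 -1.15] M [-0.159 -0.066 -0.03 ] tau1 [ 0.351 -0.   ]
```

```bash
python3 -m handwheel '[{"hand":-1,"dx":0.01,"dy":-0.05,"dz":0,"wx":0,"wy":0,"wz":0},{"hand":-1,"dx":0,"dy":0,"dz":0,"wx":0,"wy":0,"wz":0},{"hand":-1,"dx":0,"dy":0,"dz":0,"wx":0,"wy":0,"wz":0}]'; python3 r.py
python3 -m handwheel '[{"hand":-1,"dx":0,"dy":0,"dz":0.3,"wx":0,"wy":0,"wz":0},{"hand":-1,"dx":0,"dy":0,"dz":0.3,"wx":0,"wy":0,"wz":0},{"hand":-1,"dx":0,"dy":0,"dz":0.4,"wx":0,"wy":0,"wz":0}]'; python3 r.py
```

```text
time_s: 17.2
position: [0.6828, -0.1946, 0.0852]
tcp_rot: [[0.995, 0.096, -0.001], [0.096, -0.995, 0.001], [-0.001, -0.001, -1.0]]
force: [-0.4, -0.4, -0.9]
opening: 0.157
17.2 [ 0.68283 -0.19455  0.08519] F [-0.44 -0.38 -0.87] M [ 0.039  0.027 -0.001] tau1 [-0.016  0.   ]
time_s: 17.5
position: [0.6831, -0.1949, 0.0957]
tcp_rot: [[0.995, 0.096, -0.0], [0.096, -0.995, 0.0], [-0.0, -0.0, -1.0]]
force: [0.7, -0.3, -0.8]
opening: 0.162
17.5 [ 0.68313 -0.19493  0.09573] F [ 0.72 -0.32 -0.8 ] M [0.047 0.035 0.057] tau1 [0.006 0.   ]
```

Free of contact. I'll raise it clear and look at it.

```bash
python3 -m handwheel '[{"hand":-1,"dx":0,"dy":0,"dz":0.7,"wx":0,"wy":0,"wz":0},{"hand":-1,"dx":0,"dy":0,"dz":1,"wx":0,"wy":0,"wz":0},{"hand":-1,"dx":0,"dy":0,"dz":1.5,"wx":0,"wy":0,"wz":0},{"hand":-1,"dx":0,"dy":0,"dz":2,"wx":0,"wy":0,"wz":0},{"hand":-1,"dx":0,"dy":0,"dz":2,"wx":0,"wy":0,"wz":0},{"hand":-1,"dx":0,"dy":0,"dz":2,"wx":0,"wy":0,"wz":0},{"hand":-1,"dx":0,"dy":0,"dz":1.3,"wx":0,"wy":0,"wz":0},{"hand":-1,"dx":0,"dy":0,"dz":0,"wx":0,"wy":0,"wz":0}]'; python3 r.py
python3 -m handwheel '[{"hand":-1,"dx":-2.3,"dy":4.4,"dz":0,"wx":0,"wy":0,"wz":-0.029},{"hand":-1,"dx":-2.3,"dy":4.4,"dz":0,"wx":0,"wy":0,"wz":-0.029},{"hand":-1,"dx":-2.3,"dy":4.4,"dz":0,"wx":0,"wy":0,"wz":-0.029},{"hand":-1,"dx":-2.3,"dy":4.4,"dz":0,"wx":0,"wy":0,"wz":-0.029},{"hand":-1,"dx":-2.3,"dy":4.4,"dz":0,"wx":0,"wy":0,"wz":-0.029},{"hand":-1,"dx":-2.3,"dy":4.4,"dz":0,"wx":0,"wy":0,"wz":-0.029},{"hand":-1,"dx":-2.3,"dy":4.4,"dz":0,"wx":0,"wy":0,"wz":-0.029},{"hand":-1,"dx":-2.3,"dy":4.4,"dz":0,"wx":0,"wy":0,"wz":-0.029},{"hand":-1,"dx":-2.3,"dy":4.4,"dz":0,"wx":0,"wy":0,"wz":-0.029},{"hand":-1,"dx":-2.1,"dy":4.3,"dz":0,"wx":0,"wy":0,"wz":-0.029}]'
python3 -m handwheel '[{"hand":-1,"dx":0,"dy":0,"dz":0,"wx":0,"wy":0,"wz":0},{"hand":-1,"dx":0,"dy":0,"dz":0,"wx":0,"wy":0,"wz":0},{"hand":-1,"dx":0,"dy":0,"dz":0,"wx":0,"wy":0,"wz":0},{"hand":-1,"dx":0,"dy":0,"dz":0,"wx":0,"wy":0,"wz":0},{"hand":-1,"dx":0,"dy":0,"dz":0,"wx":0,"wy":0,"wz":0}]'
python3 - <<'E'
from h import *
s=bot.read_state(); print(s['position'])
p,d,c=grab('side','s13'); 
q=proj(c,s['position'])[0].astype(int)
print('tip/collar expected in crop',[(proj(c,s['position']-[0,0,h])[0]-q+[40,40])*6 for h in(.0094,.0494)])
cv2.imwrite('pics/s13c.png',cv2.resize(p[q[1]-40:q[1]+50,q[0]-40:q[0]+40],None,fx=6,fy=6,interpolation=cv2.INTER_CUBIC)[:,:,::-1])
s=bot.read_state(); print(s['position'])
p,d,c=grab('wrist','w13')
print('tip exp',(proj(c,s['position']-[0,0,.0494])[0]-[200,130])*5)
cv2.imwrite('pics/w13c.png',cv2.resize(p[130:250,200:320],None,fx=5,fy=5,interpolation=cv2.INTER_CUBIC)[:,:,::-1])
E
```

```text
time_s: 18.3
position: [0.6849, -0.1957, 0.2042]
tcp_rot: [[0.995, 0.096, 0.006], [0.096, -0.995, -0.003], [0.006, 0.003, -1.0]]
force: [-0.3, 0.1, -0.7]
opening: 0.159
18.3 [ 0.6849  -0.1957   0.20417] F [-0.26  0.08 -0.75] M [ 0.041  0.017 -0.012] tau1 [ 0.03  -0.002]
time_s: 19.3
position: [0.4532, 0.2454, 0.1999]
tcp_rot: [[0.981, -0.194, -0.002], [-0.194, -0.981, -0.0], [-0.001, 0.001, -1.0]]
force: [0.5, 1.1, 0.4]
opening: 0.158
time_s: 19.8
position: [0.456, 0.2428, 0.2003]
tcp_rot: [[0.981, -0.195, -0.0], [-0.195, -0.981, -0.0], [-0.0, 0.0, -1.0]]
force: [0.7, 0.1, -1.1]
opening: 0.152
[0.45596465 0.24279447 0.20031515]
tip/collar expected in crop [array([240.18320959, 269.33441139]), array([234.05785545, 382.84513325])]
[0.45586296 0.24290648 0.20034174]
tip exp [278.33318401 348.88201961]
```

View pics/s13c.png

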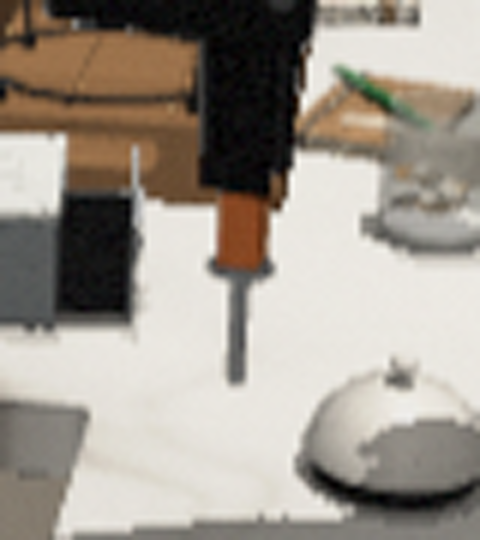

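View pics/w13c.png

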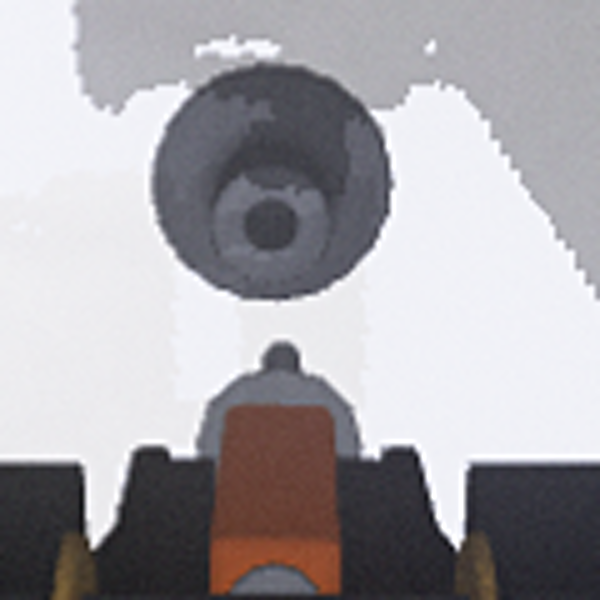

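```bash
python3 - <<'E'
from h import *
p,d,c=load('w13')
f=lambda u,v,s,ou,ov:((u+.5)/s-.5+ou,(v+.5)/s-.5+ov)
print('bore',plane(c,*f(269,223,5,200,130),.052))
print('tip',plane(c,*f(282,350,5,200,130),.2003-.0494))
E
python3 r.py
```

```text
bore [0.45565184 0.24503588 0.052     ]
tip [0.45594128 0.24262488 0.1509    ]
19.9 [0.45574 0.24304 0.20036] F [ 1.12 -0.21 -0.38] M [0.053 0.051 0.005] tau1 [ 0.012 -0.001]
```

```bash
python3 -m handwheel '[{"hand":-1,"dx":0,"dy":0.2,"dz":-2,"wx":0,"wy":0,"wz":0},{"hand":-1,"dx":0,"dy":0,"dz":-2,"wx":0,"wy":0,"wz":0},{"hand":-1,"dx":0,"dy":0,"dz":-2,"wx":0,"wy":0,"wz":0},{"hand":-1,"dx":0,"dy":0,"dz":-1.5,"wx":0,"wy":0,"wz":0},{"hand":-1,"dx":0,"dy":0,"dz":-1,"wx":0,"wy":0,"wz":0},{"hand":-1,"dx":0,"dy":0,"dz":-0.5,"wx":0,"wy":0,"wz":0},{"hand":-1,"dx":0,"dy":0,"dz":0,"wx":0,"wy":0,"wz":0},{"hand":-1,"dx":0,"dy":0,"dz":0,"wx":0,"wy":0,"wz":0},{"hand":-1,"dx":0,"dy":0,"dz":0,"wx":0,"wy":0,"wz":0},{"hand":-1,"dx":0,"dy":0,"dz":0,"wx":0,"wy":0,"wz":0}]'
python3 - <<'E'
from h import *
s=bot.read_state(); print(s['position'])
p,d,c=grab('wrist','w14')
cv2.imwrite('pics/w14c.png',cv2.resize(p[130:250,200:320],None,fx=5,fy=5,interpolation=cv2.INTER_CUBIC)[:,:,::-1])
E
```

```text
time_s: 20.9
position: [0.4556, 0.2462, 0.1111]
tcp_rot: [[0.981, -0.193, 0.001], [-0.193, -0.981, 0.0], [0.001, -0.001, -1.0]]
force: [0.3, -0.2, -0.8]
opening: 0.16
[0.45562724 0.246183   0.11109297]
```

View pics/w14c.png

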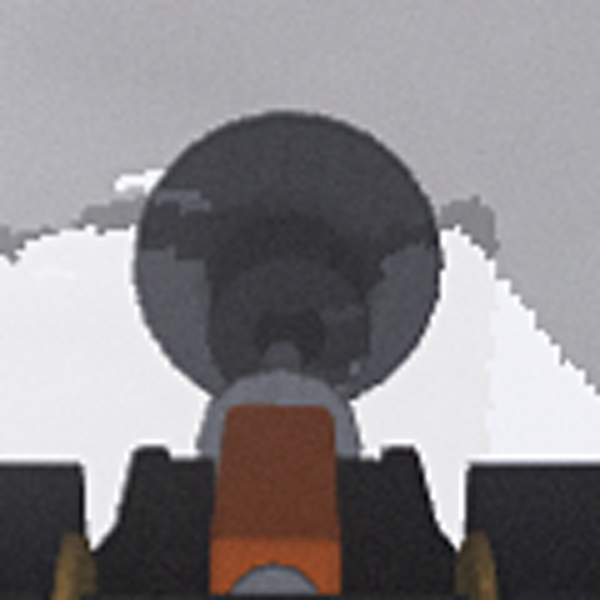

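```bash
python3 -m handwheel '[{"hand":-1,"dx":0,"dy":-0.1,"dz":-0.3,"wx":0,"wy":0,"wz":0},{"hand":-1,"dx":0,"dy":0,"dz":-0.3,"wx":0,"wy":0,"wz":0},{"hand":-1,"dx":0,"dy":0,"dz":0,"wx":0,"wy":0,"wz":0},{"hand":-1,"dx":0,"dy":0,"dz":0,"wx":0,"wy":0,"wz":0},{"hand":-1,"dx":0,"dy":0,"dz":0,"wx":0,"wy":0,"wz":0}]'
python3 r.py
```

```text
time_s: 21.45
position: [0.4552, 0.245, 0.1044]
tcp_rot: [[0.981, -0.193, -0.0], [-0.193, -0.981, 0.0], [-0.0, 0.0, -1.0]]
force: [-0.5, -0.4, -1.4]
opening: 0.156
21.45 [0.4552  0.24503 0.1044 ] F [-0.49 -0.39 -1.38] M [0.022 0.001 0.002] tau1 [-0.004  0.   ]
```

Aligned at the bore. Now I'll lower, stopping about 2 mm short of the home height of 0.0614.

```bash
python3 -m handwheel '[{"hand":-1,"dx":0.02,"dy":0,"dz":-0.4,"wx":0,"wy":0,"wz":0},{"hand":-1,"dx":0,"dy":0,"dz":-0.4,"wx":0,"wy":0,"wz":0},{"hand":-1,"dx":0,"dy":0,"dz":-0.4,"wx":0,"wy":0,"wz":0}]'; python3 r.py
python3 -m handwheel '[{"hand":-1,"dx":0,"dy":0,"dz":-0.5,"wx":0,"wy":0,"wz":0},{"hand":-1,"dx":0,"dy":0,"dz":-0.5,"wx":0,"wy":0,"wz":0},{"hand":-1,"dx":0,"dy":0,"dz":-0.5,"wx":0,"wy":0,"wz":0},{"hand":-1,"dx":0,"dy":0,"dz":-0.5,"wx":0,"wy":0,"wz":0},{"hand":-1,"dx":0,"dy":0,"dz":-0.5,"wx":0,"wy":0,"wz":0},{"hand":-1,"dx":0,"dy":0,"dz":-0.4,"wx":0,"wy":0,"wz":0},{"hand":-1,"dx":0,"dy":0,"dz":0,"wx":0,"wy":0,"wz":0},{"hand":-1,"dx":0,"dy":0,"dz":0,"wx":0,"wy":0,"wz":0},{"hand":-1,"dx":0,"dy":0,"dz":0,"wx":0,"wy":0,"wz":0}]'; python3 r.py
```

```text
time_s: 21.75
position: [0.4553, 0.245, 0.092]
tcp_rot: [[0.981, -0.193, -0.0], [-0.193, -0.981, -0.0], [-0.0, 0.0, -1.0]]
force: [-1.0, -0.2, -0.4]
opening: 0.156
21.75 [0.45529 0.24498 0.09204] F [-0.95 -0.19 -0.41] M [ 0.03  -0.028  0.093] tau1 [0.003 0.   ]
time_s: 22.65
position: [0.4556, 0.2451, 0.0636]
tcp_rot: [[0.981, -0.193, 0.0], [-0.193, -0.981, 0.0], [0.0, -0.0, -1.0]]
force: [0.3, 0.2, 0.1]
opening: 0.161
22.65 [0.45556 0.24507 0.06363] F [0.25 0.21 0.12] M [0.09  0.01  0.008] tau1 [-0.005  0.   ]
```

```bash
python3 -m handwheel '[{"hand":-1,"dx":0,"dy":0,"dz":-0.1,"wx":0,"wy":0,"wz":0},{"hand":-1,"dx":0,"dy":0,"dz":-0.08,"wx":0,"wy":0,"wz":0},{"hand":-1,"dx":0,"dy":0,"dz":0,"wx":0,"wy":0,"wz":0},{"hand":-1,"dx":0,"dy":0,"dz":0,"wx":0,"wy":0,"wz":0}]'; python3 r.py
python3 -m handwheel '[{"hand":-0.5,"dx":0,"dy":0,"dz":0,"wx":0,"wy":0,"wz":0},{"hand":0,"dx":0,"dy":0,"dz":0,"wx":0,"wy":0,"wz":0},{"hand":0.5,"dx":0,"dy":0,"dz":0,"wx":0,"wy":0,"wz":0},{"hand":1,"dx":0,"dy":0,"dz":0,"wx":0,"wy":0,"wz":0},{"hand":1,"dx":0,"dy":0,"dz":0,"wx":0,"wy":0,"wz":0},{"hand":1,"dx":0,"dy":0,"dz":0,"wx":0,"wy":0,"wz":0},{"hand":1,"dx":0,"dy":0,"dz":0,"wx":0,"wy":0,"wz":0},{"hand":1,"dx":0,"dy":0,"dz":0,"wx":0,"wy":0,"wz":0},{"hand":1,"dx":0,"dy":0,"dz":0,"wx":0,"wy":0,"wz":0},{"hand":1,"dx":0,"dy":0,"dz":0,"wx":0,"wy":0,"wz":0}]'; python3 r.py
```

```text
time_s: 23.05
position: [0.4554, 0.245, 0.0617]
tcp_rot: [[0.981, -0.193, 0.0], [-0.193, -0.981, 0.0], [0.0, -0.0, -1.0]]
force: [0.0, 0.2, -0.1]
opening: 0.154
23.05 [0.45538 0.245   0.06166] F [ 0.    0.16 -0.05] M [ 0.077  0.02  -0.022] tau1 [-0.001  0.   ]
time_s: 24.05
position: [0.4554, 0.245, 0.0617]
tcp_rot: [[0.981, -0.193, 0.0], [-0.193, -0.981, 0.0], [0.0, -0.0, -1.0]]
force: [-0.3, -0.1, 0.2]
opening: 0.959
24.05 [0.45539 0.24502 0.06166] F [-0.35 -0.15  0.16] M [0.002 0.028 0.017] tau1 [ 0. -0.]
```

The pin is released. I'll rise straight up and move aside for a look.

```bash
python3 -m handwheel '[{"hand":1,"dx":0,"dy":0,"dz":1,"wx":0,"wy":0,"wz":0},{"hand":1,"dx":0,"dy":0,"dz":1.5,"wx":0,"wy":0,"wz":0},{"hand":1,"dx":0,"dy":0,"dz":2,"wx":0,"wy":0,"wz":0},{"hand":1,"dx":0,"dy":0,"dz":2.5,"wx":0,"wy":0,"wz":0},{"hand":1,"dx":0,"dy":0,"dz":3,"wx":0,"wy":0,"wz":0},{"hand":1,"dx":0,"dy":0,"dz":3,"wx":0,"wy":0,"wz":0},{"hand":1,"dx":0,"dy":0,"dz":3,"wx":0,"wy":0,"wz":0},{"hand":1,"dx":0,"dy":0,"dz":2,"wx":0,"wy":0,"wz":0},{"hand":1,"dx":0,"dy":0,"dz":0,"wx":0,"wy":0,"wz":0},{"hand":1,"dx":0,"dy":0,"dz":0,"wx":0,"wy":0,"wz":0}]'
python3 - <<'E'
from h import *
p,d,c=grab('side','s15')
cv2.imwrite('pics/s15c.png',cv2.resize(p[140:340,180:350],None,fx=3.5,fy=3,interpolation=cv2.INTER_CUBIC)[:,:,::-1])
a=cv2.resize(p[210:280,250:310],None,fx=8,fy=8,interpolation=cv2.INTER_CUBIC)
cv2.imwrite('pics/s15d.png',a[:,:,::-1])
p,d,c=grab('wrist','w15')
# compare with initial side view over bystanders
q=load('s2')[0]
E
```

```text
time_s: 25.05
position: [0.4551, 0.2449, 0.242]
tcp_rot: [[0.981, -0.193, 0.001], [-0.193, -0.981, 0.0], [0.001, -0.0, -1.0]]
force: [-0.9, -0.7, -0.9]
opening: 0.997
```

View pics/s15c.png

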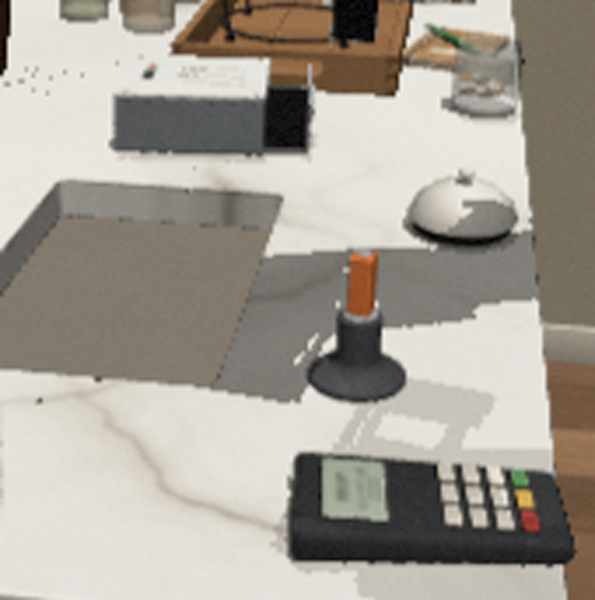

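View pics/s15d.png

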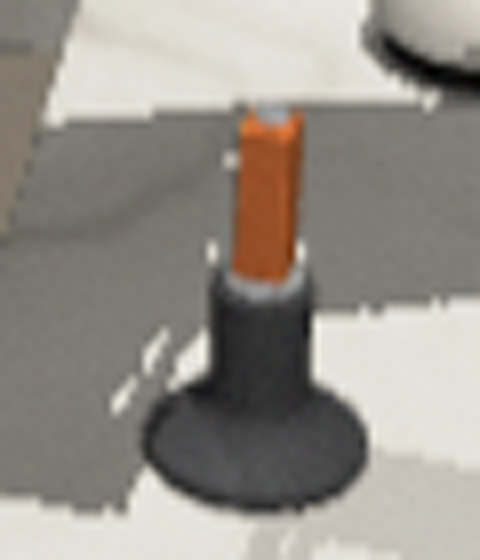

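View pics/w15.png

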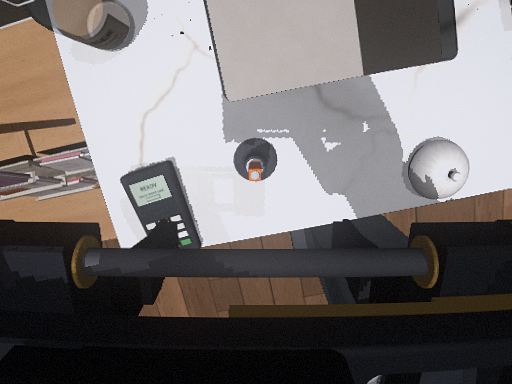

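The pin sits exactly as in the first picture: upright, collar on the rim. The drawer stands about 37 mm out (12.6 px), and the bystanders haven't moved. Handing in.

```bash
python3 -c "
from rig import hand_in
print(hand_in())"
```

```text
the job is handed in; nothing more can be done
None
```

The coin drawer is open, the pin is back in its stand, and the job was handed in at about 25 s. I got no verdict back.

- **Opening the drawer:** I took the pin from the stand and lowered it about 28 mm into the slot by the red dot. Sliding it toward +y, it met the catch after about 2.5 mm. I pressed on in 0.2–0.5 mm steps, and the wrist force read mostly 4–5 N, peaking at about 5.8 N. The drawer then sprang out.
- **Returning the pin:** I backed the pin off the catch, drew it out and lowered it into the bore without noticeable force. I let go at nearly the same height and position as the original grasp.
- **Last checks:** In the side picture the pin looks the same as at the start: upright, with its collar on the rim. By a rough pixel estimate the drawer stands about 37 mm open. The bell, jar and card reader look undisturbed by eye, though I did not measure their positions again. The gripper was open and clear of everything.
- **What went differently:** My first two move calls were refused because rows need all seven keys, and nothing moved. While pressing, the pin tilted slightly in the grip, so the drawer released about 1.5 mm later than expected. By the time it was over the stand again it was nearly straight.

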